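# Find the proud rest button on a fixture plate and drive it flush

## Task

One of the five rest buttons on the fixture plate has crept up and stands proud of the other four. Take the brass-handled drift from its holder, feel lightly over the button tops with its tip to find the high one, push that button down until it is level with the others without driving any button too deep, and stand the drift back in its holder. Be gentle, touch the buttons only with the drift, leave the four good buttons where they are and do not disturb the other things on the bench.

Things in the scene. Friction and masses are not known exactly. Their poses are not given: they have to be found in the camera images.
- fixture: Fixture, fixed to the bench: aluminium plate 150 x 120 mm (along its own x, y) on a brown board 180 x 150 x 6 mm. Origin: centre of the board's underside, on the table; z up. Plates of different thickness are used: its upper face, parallel to the table, lies 14 to 28 mm above it, not measured. Five equal steel rest buttons, 15 mm across with flat tops, are press-fitted in it.
- seat0 (a point): Rear left button (fixture x +52, y +40 mm): point on its axis at the board's upper face, z = 6 mm. It tells the place only, not the button's height. Four buttons stand 6 mm out of the plate (tops 20 to 34 mm above the table, all alike); one, any of the five, stands 2.5 to 3.5 mm higher. Level means within 1 mm of the other four.
- seat1 (a point): Rear right button (fixture x +52, y -40 mm): point on its axis at z = 6 mm. All buttons are held by dry friction alone: they do not move under less than about 12 N straight down, slide down under more, stay where left and do not spring back. No stop at the right height: each can be driven 6 mm too deep.
- seat2 (a point): Front left button (fixture x -52, y +40 mm), point on its axis at z = 6 mm.
- seat3 (a point): Front right button (fixture x -52, y -40 mm), point on its axis at z = 6 mm.
- seat4 (a point): Middle button (plate centre), point on its axis at z = 6 mm.
- holder: Holder, fixed to the bench: black block 70 x 70 mm, 60 mm tall, on a steel foot 86 x 86 x 6 mm, with one upright through hole 17 mm across (chamfered mouth) in its middle. Origin: centre of the underside, under the hole, on the table; z up.
- drift: Drift, loose, about 160 g, 120 mm long, stands upright in the holder. Origin: the lower end of its tip; z along it, up towards the handle. Steel shank 10 mm across with a round end from z = 0 to 55 mm; collar 28 mm across from 55 to 60 mm, whose underside rests on the holder's top (drift origin then 5 mm above the table); round brass handle 22 mm across from 60 to 120 mm.
- drift_grip (a point): where to grip the drift: on its axis, about half way up the brass handle, 92 mm above the tip (97 mm above the table when in the holder). Any yaw will do.
- shell_a: bystander, loose: metal connector shell, 24 mm across, 28 mm tall, standing on the fixture plate between the two left buttons. Origin: centre of its underside.
- shell_b: bystander, loose: a like connector shell standing on the bench to the right. Origin: centre of its underside.
- flux_tin: bystander, loose: round brass tin 54 mm across, 35 mm tall, on the bench to the right. Origin: centre of its underside.
- driver: bystander, loose: screwdriver 160 mm long lying on the bench at the rear left.
Things that resemble listed ones, but are neither listed nor needed, are in the scene too. What is shaped like the holder but blue, pink or red is not meant.

How it is judged:
By the outcome, as a careful person would: the job done as asked, in the order asked, and still so for the second after the job is handed in, with the robot touching nothing.
It also fails if it takes over 64 s, if anything falls off the work surface, if the arm or the gripper's body presses on something with over 40 N, if the wrist force passes 120 N, or if a joint passes its speed limit or range.

## Robot

A 7-joint arm with a two-finger parallel gripper is mounted at the origin on the work surface. World frame = base frame: x ahead of the robot, y to its left, z up, the work surface at z = 0. Lengths are in mm, angles in rad, forces in N, time in s.
With the tool pointing down it reaches from about 400 to 875 mm from the base axis. Payload 4.4 kg.
Tool frame: the origin (TCP) lies at the very end of the fingers, on their centre line; the grasp point (between the pads) lies ctrl.grip_depth behind it (ctrl.grip_depth is the distance from the TCP to the grasp point, in mm); y points along the fingers, x is the direction in which the jaws open and shut, and the axes are right-handed (so a half turn about y gives the same grasp; the last joint's range is limited). The gripper opens to 85 mm and grips with 20 to 120 N. Pads are 22 mm wide; open, the fingers measure 114 mm over their backs; the gripper's body (76 mm by 85 mm) begins 54 mm behind the grasp point. The pads swing forward as they close: fully open they stand 13 mm farther back than shut.
Start: joints at [-1.334, 0.628, 0.038, 1.517, -0.027, 0.996, -0.02], TCP at [193.802, 620.45, 231.313] pointing down, gripper open.
Joint ranges: [-3.06, 3.06], [-0.37, 2.12], [-1.25, 1.32], [0.18, 2.47], [-1.1, 4.24], [0.23, 1.98], [-2.94, 2.94]. Speed limits (rad/s): [2.57, 2.57, 3.14, 3.14, 3.14, 3.14, 3.14].

## Interface

Orientations are given as [roll, pitch, yaw] about the fixed x, y, z axes, in that order (R = Rz(yaw) Ry(pitch) Rx(roll)).
In Python, from cell import ctrl gives the robot as it stands.
- The arm moves only by the tool apply_moves, never from a script. Its argument "motion" is a list of rows, each a list of 5 numbers: the shift along the tool's x, y, z in cm, then the turn about the tool's y in rad, then the finger opening in cm, from 0 to 8.54. In form: [[tx, ty, tz, roll, hand], ...]. A call has 1 to 20 rows; each row is the pose to reach, as a shift and turn from the pose commanded when the call began, along the tool's axes at that moment; what a row does not reach only later rows make up. A row lasts 1/8 s, in which the tool goes at most 62.5 mm and 10.7 degrees, less where a joint would pass 70% of its speed; a pose out of reach is approached as far as the arm can. A call with a gripper value outside its range is refused whole. The fingers move at their own pace and stop on an object; the grip force is fixed at half the most. Time passes only in rows, so rows that repeat a pose let the fingers close. It gives the time, the measured TCP pose, the force and the opening at its end, in the units of the state.
- ctrl.read_state(): the state, without advancing time (a new reading comes with each control period).
- ctrl.get_image(name): name is "side" or "top" or "wrist"; returns a dict with "image" (384x512x3 uint8, red, green, blue), "vfov" (degrees; the focal length in pixels is half the picture's height over the tangent of half this angle, whatever the lens; pixels are square), "cx", "cy" (the principal point, pixels), "k1" (the pictures are not rectified: a ray, as slopes to the right and down, at radius r is drawn at 1 + k1 r^2 times it, then the intrinsics apply), "extrinsics" (4x4, takes a point from world to camera coordinates); the wrist camera has in their place "tool_from_camera" (4x4, takes a point from camera to tool coordinates, whose origin is the TCP and whose axes are the tool frame's). Camera axes: x right, y up, looking along -z (the intrinsics and any distortion apply to the point x, -y, -z); pixel columns grow to the right and rows downward; lengths in mm; the calibration is good to about 2 mm. A picture is of the moment at which its call begins: read the wrist's pose just before it. There is no depth.
- ctrl.finish_job(): hands the job in, once; it reports no verdict.
Trained networks look in a picture, given as the dict that the camera call returned (one of the last four; its "shot" number tells which), for a name from the list of things; names that differ only in an ending like _2 or _b are one class to them, and where a whole thing is asked for, a point or a joint stands for the part that bears it (a point fixed in the world has none). Each returns a list of dicts, best first, with "confidence" (0 to 1); they miss things now and then, are a little off and sometimes report something else, mostly with a low value. They report only what shows in the picture. A call takes as long as a camera call. They do not tell look-alikes from the thing itself.
- ctrl.search_frame(picture, query): "location" ([x, y, z] in mm, in world coordinates, good to about 4 mm: the middle of the surface that is visible of it).
- ctrl.mark_of(picture, query): "location" ([x, y, z] in mm, in world coordinates, good to about 4 mm: a listed point, or the origin of a listed thing).
The state is a dict: "clock": time; "qpos": joint angles; "qd": joint speeds; "tau": joint torques, N m; "eef_pos": TCP position; "tool_rot": TCP orientation; "force": force on the tool from outside, world axes, zero at the start; "torque": the same for the moment, N m; "width": finger opening in mm.
Only numpy, scipy, OpenCV 4.12 (cv2) and the standard library are available. Lean on these libraries where they do the work, as an engineer would, in place of code of your own. Each camera call takes 0.05 s, during which the arm holds its last target.

## Working session

There is one attempt and no reset: what is moved stays moved. The work goes in short steps, Python scripts to look and compute and a tool call to move; the robot and the scene stay as the last step left them, time stands still between calls to the robot, and variables do not carry over. Pictures are saved under pics/ and viewed, and the job is handed in when it is done.

Besides the shell and the picture viewer there is one more tool, called after "Request:" by a JSON object that holds its "op" and its "data", one argument or row to a line. apply_moves: Moves the arm, as the interface text tells. Its arguments: {"type":"object","properties":{"motion":{"type":"array","items":{"type":"array","items":{"type":"number"}}}},"required":["motion"]}

```bash
ls; mkdir -p pics; cat > h.py <<'E'
import numpy as np,cv2
from cell import ctrl
def save(d,n):
    cv2.imwrite('pics/'+n+'.png',cv2.cvtColor(d['image'],cv2.COLOR_RGB2BGR))
E
python3 - <<'E'
from h import *
s=ctrl.read_state()
for k in s: print(k,s[k])
print(ctrl.grip_depth)
for n in ('side','top','wrist'):
    d=ctrl.get_image(n); save(d,n+'0')
    print(n,{k:d[k] for k in d if k!='image'})
    if n=='wrist': continue
    for q in ('fixture','holder','drift','drift_grip','seat0','seat1','seat2','seat3','seat4','shell_a','flux_tin','driver'):
        for r in ctrl.mark_of(d,q)[:3]: print(n,q,np.round(r['location'],1),round(r['confidence'],2))
E
```

```text
pics
clock 0.0
qpos [-1.33380965  0.62931424  0.03846473  1.5183542  -0.02702957  0.99630537
 -0.02003467]
qd [-0.00112028  0.00050272  0.00080956  0.00023622 -0.00083583 -0.0003873
  0.00036894]
tau [-7.37405189e-04 -5.63406944e+01  1.22652300e+00 -1.93435371e+01
  1.11550838e-02  1.08868699e-02 -7.66978502e-06]
eef_pos [193.6102938  619.84980496 230.41457775]
tool_rot [-1.5708077   0.00186269  1.26794077]
force [-0.19741103 -0.19274749 -0.62255393]
torque [ 0.02533981 -0.07026478  0.00402714]
width 85.31218196479938
18.700000000000003
side {'vfov': 50.861799913592144, 'cx': 246.09703935260652, 'cy': 192.0181709876638, 'k1': -0.13243434629217082, 'extrinsics': array([[ 9.95233258e-01, -9.74675673e-02,  3.29168822e-03,
        -5.23554877e+02],
       [ 7.04171294e-02,  7.41555758e-01,  6.67185495e-01,
        -1.29829202e+02],
       [-6.74699175e-02, -6.63773403e-01,  7.44884340e-01,
        -8.85819404e+02],
       [ 0.00000000e+00,  0.00000000e+00,  0.00000000e+00,
         1.00000000e+00]]), 'shot': 1}
side holder [622.1 118.8  -2.2] 0.98
side holder [372.8 285.3   4.3] 0.96
sid
[... 2133 characters left out ...]
 6.4] 0.73
top seat4 [ 499.6 -157.4    6.9] 0.73
top shell_a [529.2 -75.9  27.8] 0.45
top shell_a [ 480.9 -296.2    1.6] 0.45
top flux_tin [ 5.729e+02 -2.907e+02  4.000e-01] 0.9
top driver [672.1 295.9   5.9] 0.73
wrist {'vfov': 67.02479823095594, 'cx': 255.9122526948978, 'cy': 194.17520088638497, 'k1': -0.018894611048914156, 'tool_from_camera': array([[ 9.99999281e-01,  5.21830984e-04,  1.07939970e-03,
        -6.78006570e-01],
       [ 9.07715886e-04,  2.58627362e-01, -9.65976741e-01,
        -1.43672093e+02],
       [-7.83238890e-04,  9.65977026e-01,  2.58626702e-01,
         6.65945201e+01],
       [ 0.00000000e+00,  0.00000000e+00,  0.00000000e+00,
         1.00000000e+00]]), 'shot': 3}
```

View pics/side0.png

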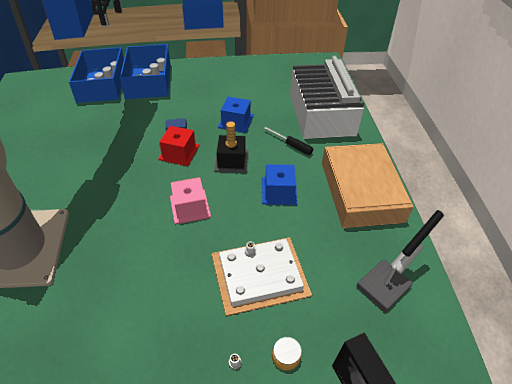

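View pics/top0.png

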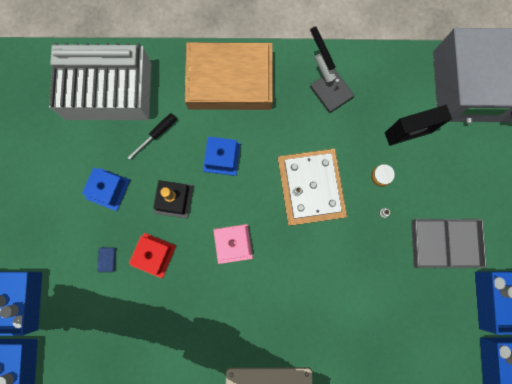

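View pics/wrist0.png

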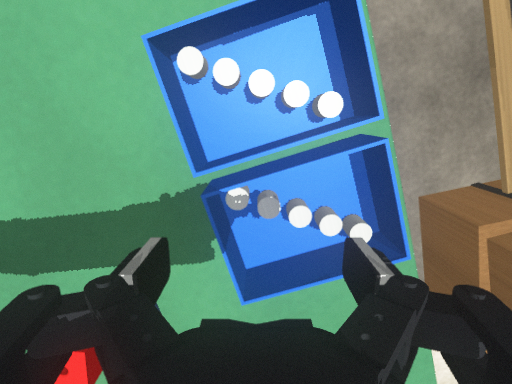

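Side and top views agree. The black holder with the drift is at about (231,150) in the side picture and (170,198) in the top one, so the drift axis is near (511,238). The fixture is at (261,275) side and (313,187) top. Blue, pink and red are decoys. I'm going above the drift to look with the wrist camera.

Request:
{"op": "apply_moves", "data": {
  "motion": [
    [-2.7,0,-4.2,0.08,8.5],
    [-5.4,0,-8.3,0.17,8.5],
    [-8.1,0,-12.5,0.25,8.5],
    [-10.8,0,-16.6,0.33,8.5],
    [-13.5,0,-20.8,0.42,8.5],
    [-16.2,0,-25.0,0.5,8.5],
    [-18.9,0,-29.1,0.58,8.5],
    [-21.6,0,-33.3,0.66,8.5],
    [-24.3,0,-37.4,0.75,8.5],
    [-27.0,0,-41.6,0.83,8.5],
    [-27.0,0,-41.6,0.83,8.5],
    [-27.0,0,-41.6,0.83,8.5]
  ]
}}

```text
clock: 2.85
eef_pos: [510.0, 239.1, 231.2]
tool_rot: [-1.57, 0.0, 0.438]
force: [-0.8, -0.2, 0.2]
width: 85.1
```

```bash
cat >> h.py <<'E'
from scipy.spatial.transform import Rotation as Ro
def Rt(s): return Ro.from_euler('xyz',s['tool_rot']).as_matrix()
def undist(d,uv):
    f=d['image'].shape[0]/2/np.tan(np.radians(d['vfov'])/2)
    p=(np.array(uv,float)-[d['cx'],d['cy']])/f
    q=p.copy()
    for _ in range(20): q=p/(1+d['k1']*(q@q))
    return q
def ray(d,uv,s=None):
    q=undist(d,uv); v=np.array([q[0],-q[1],-1.])
    if 'extrinsics' in d:
        E=d['extrinsics']; R=E[:3,:3].T; o=-R@E[:3,3]; return o,R@v
    T=d['tool_from_camera']; R=Rt(s)
    return np.array(s['eef_pos'])+R@T[:3,3], R@T[:3,:3]@v
def at_z(d,uv,z,s=None):
    o,v=ray(d,uv,s); return o+v*(z-o[2])/v[2]
def proj(d,P,s=None):
    if 'extrinsics' in d: E=d['extrinsics']; c=E[:3,:3]@P+E[:3,3]
    else:
        T=d['tool_from_camera']; c=T[:3,:3].T@(Rt(s).T@(P-np.array(s['eef_pos']))-T[:3,3])
    q=np.array([c[0],-c[1]])/-c[2]; r2=q@q
    f=d['image'].shape[0]/2/np.tan(np.radians(d['vfov'])/2)
    return q*(1+d['k1']*r2)*f+[d['cx'],d['cy']]
def tool(s,d):
    return Rt(s).T@np.array(d)/10
E
python3 - <<'E'
from h import *
s=ctrl.read_state(); d=ctrl.get_image('wrist'); save(d,'w1')
print(s['clock'],s['eef_pos'],s['tool_rot'],s['force'])
for q in ('holder','drift','drift_grip'):
    for r in ctrl.mark_of(d,q)[:3]: print(q,np.round(r['location'],1),round(r['confidence'],2))
E
```

```text
2.85 [509.99433966 239.12064279 231.19664488] [-1.56997680e+00  3.55069844e-04  4.38290045e-01] [-0.7517637  -0.22011114  0.15926273]
holder [512.4 237.5   8.1] 0.91
holder [400.2  82.9  -4.5] 0.9
holder [375.6 284.3  -1.6] 0.87
drift [507.6 237.4   3. ] 0.66
drift_grip [510.4 240.4  96.3] 0.94
```

View pics/w1.png

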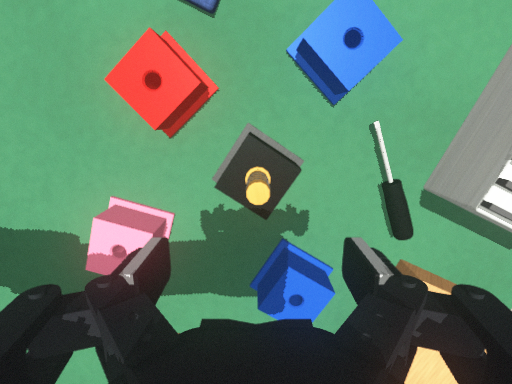

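```bash
python3 - <<'E'
from h import *
im=cv2.imread('pics/w1.png')
cv2.imwrite('pics/w1z.png',cv2.resize(im[130:220,200:320],None,fx=6,fy=6,interpolation=cv2.INTER_CUBIC))
im=cv2.imread('pics/top0.png')
cv2.imwrite('pics/t0z.png',cv2.resize(im[145:230,270:355],None,fx=7,fy=7,interpolation=cv2.INTER_CUBIC))
E
```

```text
(no output)
```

View pics/w1z.png

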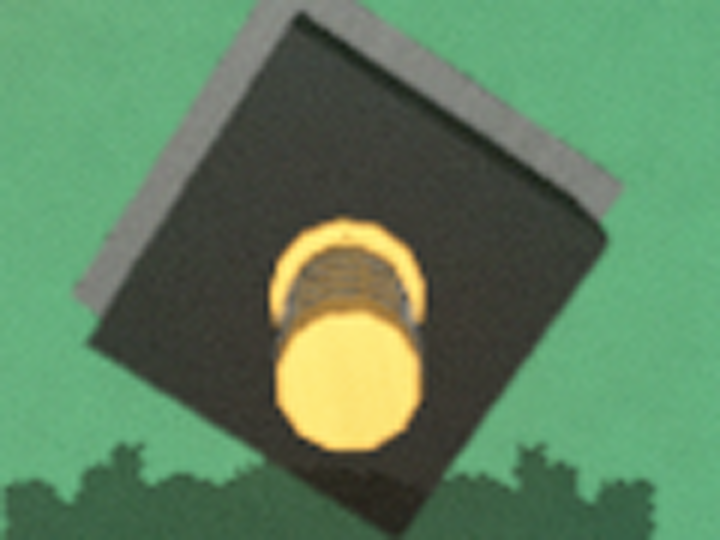

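View pics/t0z.png

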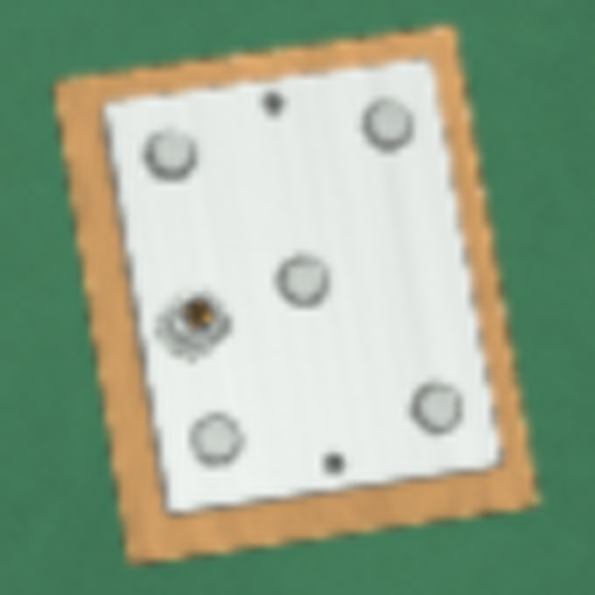

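```bash
python3 - <<'E'
from h import *
s=ctrl.read_state(); d=ctrl.get_image('wrist'); t=ctrl.get_image('top')
print('handle top',at_z(d,(258-.2,193.3),125,s),'collar', at_z(d,(258,178.5),65,s))
# holder top corners z=60
for c in ((300,15),(605,240),(398,535),(90,343)): print(at_z(d,(200+c[0]/6-.4,130+c[1]/6-.4),60,s)[:2])
# brown board corners from top at z=6
C=[]
for c in ((58,85),(452,28),(540,500),(133,560)):
    C.append(at_z(t,(270+c[0]/7-.4,145+c[1]/7-.4),6)[:2]); print('board',C[-1])
C=np.array(C);print(C.mean(0),np.linalg.norm(np.roll(C,-1,0)-C,axis=1),[np.degrees(np.arctan2(*(C[(i+1)%4]-C[i])[::-1])) for i in range(4)])
for z in (27,):
  for c in ((172,153),(388,123),(217,438),(437,406),(304,279)): print('btn',at_z(t,(270+c[0]/7-.4,145+c[1]/7-.4),z)[:2])
print(s['eef_pos'], Rt(s))
E
```

```text
handle top [509.77415557 239.61047654 125.        ] collar [509.92264675 240.61269526  65.        ]
[480.76552424 281.44564903]
[548.36534229 268.59411219]
[538.8698785  200.81771298]
[470.54949715 210.5094899 ]
board [620.54018153 -26.47061229]
board [ 642.63909516 -172.92823143]
board [ 467.18270532 -199.62145227]
board [445.47235612 -51.73318003]
[ 543.95858453 -112.68836901] [148.11548261 177.47527369 149.4733432  176.88114886] [np.float64(-81.4193990421841), np.float64(-171.34958530026648), np.float64(98.35150306185585), np.float64(8.211192108977949)]
btn [590.61220289 -65.80753887]
btn [ 601.90032658 -144.2934739 ]
btn [487.1967015  -80.19752545]
btn [ 498.73881085 -159.05719372]
btn [ 544.59709471 -112.51001684]
[509.515296   240.06991256 231.24602685] [[ 9.04521754e-01 -5.35848745e-04 -4.26427144e-01]
 [ 4.26427414e-01  5.79170836e-04  9.04521600e-01]
 [-2.37712599e-04 -9.99999689e-01  7.52373215e-04]]
```

Handle top centre is at (258,193) in the wrist picture. It puts the axis at (509.8,239.8), and the holder's corner mean is (509.6,240.3). The TCP is already above it, so I go down and grip.

Request:
{"op": "apply_moves", "data": {
  "motion": [
    [0,3,0,0,8.5],
    [0,6,0,0,8.5],
    [0,9,0,0,8.5],
    [0,12,0,0,8.5],
    [0,14,0,0,8.5],
    [0,15.3,0,0,8.5],
    [0,15.3,0,0,8.5],
    [0,15.3,0,0,8.5]
  ]
}}

```text
clock: 4.15
eef_pos: [510.9, 239.0, 79.0]
tool_rot: [-1.571, -0.001, 0.438]
force: [0.6, 0.2, 1.2]
width: 84.7
```

Request:
{"op": "apply_moves", "data": {
  "motion": [
    [0,0,0,0,5],
    [0,0,0,0,3.5],
    [0,0,0,0,2.8],
    [0,0,0,0,2.4],
    [0,0,0,0,2.2],
    [0,0,0,0,0],
    [0,0,0,0,0],
    [0,0,0,0,0],
    [0,0,0,0,0],
    [0,0,0,0,0]
  ]
}}

```text
clock: 5.4
eef_pos: [510.8, 238.8, 78.5]
tool_rot: [-1.571, -0.001, 0.438]
force: [1.7, 1.6, 2.1]
width: 20.4
```

Request:
{"op": "apply_moves", "data": {
  "motion": [
    [0,-1,0,0,0],
    [0,-2.5,0,0,0],
    [0,-4,0,0,0],
    [0,-6,0,0,0],
    [0,-8,0,0,0],
    [0,-10,0,0,0],
    [0,-12,0,0,0],
    [0,-12,0,0,0],
    [0,-12,0,0,0]
  ]
}}

```text
clock: 6.52
eef_pos: [509.8, 238.5, 198.1]
tool_rot: [-1.571, 0.001, 0.438]
force: [-0.3, 0.4, -3.1]
width: 20.5
```

```bash
python3 - <<'E'
from h import *
s=ctrl.read_state(); d=ctrl.get_image('wrist'); save(d,'w2')
print(s['clock'],s['eef_pos'],s['tool_rot'],s['force'],s['torque'],s['width'])
d=ctrl.get_image('side'); save(d,'s2')
im=cv2.imread('pics/s2.png')
cv2.imwrite('pics/s2z.png',cv2.resize(im[20:200,140:340],None,fx=3.5,fy=3.5,interpolation=cv2.INTER_CUBIC))
print(Rt(s), tool(s,np.array([544.3,-112.6,0])-[s['eef_pos'][0],s['eef_pos'][1],0]))
E
```

```text
6.525 [509.79620439 238.54746007 198.06702971] [-1.57063313e+00  7.89284002e-04  4.38082124e-01] [-0.28845771  0.41855564 -3.14484963] [-0.00203561  0.04818047  0.0550773 ] 20.51285804266183
[[ 9.05566616e-01 -7.83978868e-04 -4.24203359e-01]
 [ 4.24203349e-01 -1.87029578e-04  9.05566940e-01]
 [-7.89283920e-04 -9.99999675e-01  1.63198720e-04]] [-1.17712443e+01  3.86247145e-03 -3.32624157e+01]
```

View pics/w2.png

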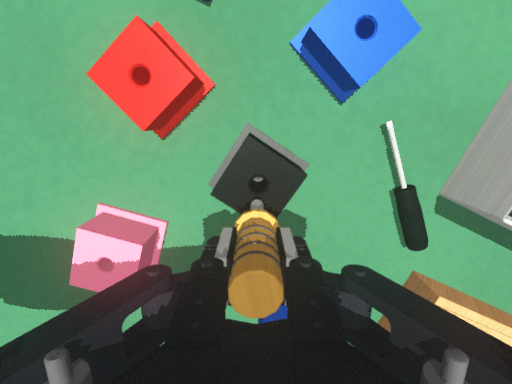

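View pics/s2z.png

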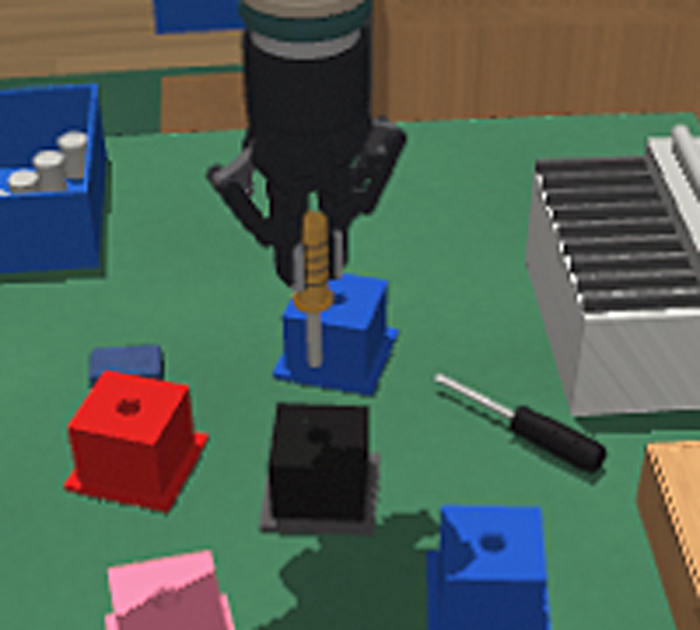

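Request:
{"op": "apply_moves", "data": {
  "motion": [
    [-0.8,-0.4,-2.5,0.03,0],
    [-1.6,-0.8,-5.0,0.06,0],
    [-2.6,-1.4,-8.3,0.1,0],
    [-3.9,-2.0,-12.4,0.15,0],
    [-5.2,-2.6,-16.5,0.2,0],
    [-6.5,-3.2,-20.6,0.25,0],
    [-7.4,-3.2,-23.5,0.28,0],
    [-7.9,-3.2,-24.8,0.293,0],
    [-7.9,-3.2,-24.8,0.293,0],
    [-7.9,-3.2,-24.8,0.293,0]
  ]
}}

```text
clock: 7.88
eef_pos: [543.7, -17.7, 230.0]
tool_rot: [-1.569, 0.001, 0.147]
force: [0.1, -0.4, -1.6]
width: 20.7
```

```bash
python3 - <<'E'
from h import *
import pickle
s=ctrl.read_state(); d=ctrl.get_image('wrist'); save(d,'w3')
pickle.dump((s,d),open('w3.pkl','wb'))
print(s['clock'],s['eef_pos'],s['tool_rot'],s['force'],s['width'],s['qpos'])
for q in ('fixture','seat0','shell_a'):
    for r in ctrl.mark_of(d,q)[:6]: print(q,np.round(r['location'],1),round(r['confidence'],2))
im=cv2.imread('pics/w3.png')
cv2.imwrite('pics/w3z.png',cv2.resize(im[40:240,150:380],None,fx=3.4,fy=3,interpolation=cv2.INTER_CUBIC))
E
```

```text
7.875 [543.6867336  -17.72847291 229.97369078] [-1.56947766e+00  7.17529806e-04  1.47117137e-01] [ 0.12870401 -0.44040523 -1.5858775 ] 20.669078934651587 [-0.26131931  0.50024488  0.36219943  1.82310253 -0.22772596  0.85990262
  0.35703289]
shell_a [529.3 -74.8  27.5] 0.49
```

View pics/w3.png

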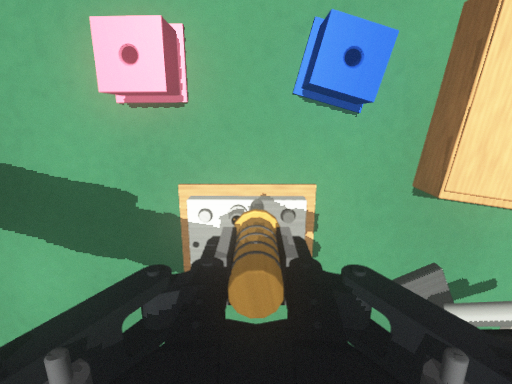

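View pics/w3z.png

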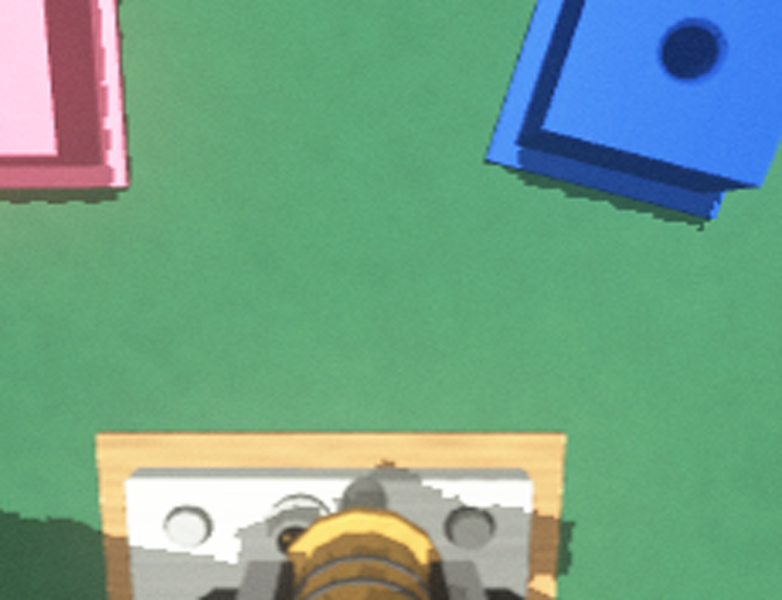

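Image-up is +y, so this view sits on the wrong side of the plate. I'm shifting 157 mm along −tool z to see all of it.

Request:
{"op": "apply_moves", "data": {
  "motion": [
    [0,0,-2,0,0],
    [0,0,-5,0,0],
    [0,0,-8.5,0,0],
    [0,0,-12,0,0],
    [0,0,-14.5,0,0],
    [0,0,-15.7,0,0],
    [0,0,-15.7,0,0],
    [0,0,-15.7,0,0]
  ]
}}

```text
clock: 9.07
eef_pos: [566.8, -172.9, 230.1]
tool_rot: [-1.569, 0.0, 0.147]
force: [0.1, 0.5, -0.8]
width: 20.7
```

```bash
python3 - <<'E'
from h import *
import pickle
s=ctrl.read_state(); d=ctrl.get_image('wrist'); save(d,'w4')
pickle.dump((s,d),open('w4.pkl','wb'))
print(s['clock'],s['eef_pos'],s['tool_rot'],s['force'],s['width'],s['qpos'])
for q in ('fixture','seat0','shell_a'):
    for r in ctrl.mark_of(d,q)[:6]: print(q,np.round(r['location'],1),round(r['confidence'],2))
im=cv2.imread('pics/w4.png')
cv2.imwrite('pics/w4z.png',cv2.resize(im[40:240,150:380],None,fx=3.4,fy=3,interpolation=cv2.INTER_CUBIC))
E
```

```text
9.075 [ 566.75194508 -172.90318506  230.1301991 ] [-1.56938020e+00  2.12656975e-04  1.46944139e-01] [ 0.12393241  0.47346105 -0.7545845 ] 20.72140787988211 [ 0.02531103  0.56871587  0.35532147  1.69147908 -0.23828915  0.92494061
  0.6206186 ]
shell_a [527.  -74.5  23.8] 0.89
shell_a [ 479.1 -299.3    3.7] 0.69
```

View pics/w4.png

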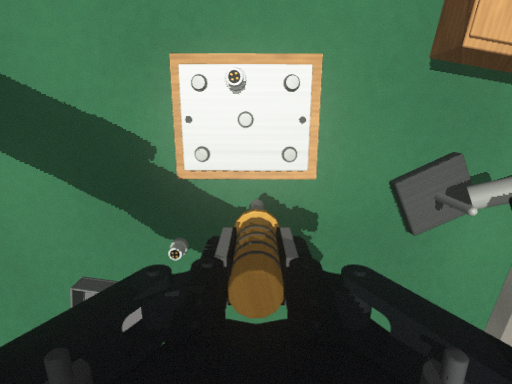

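View pics/w4z.png

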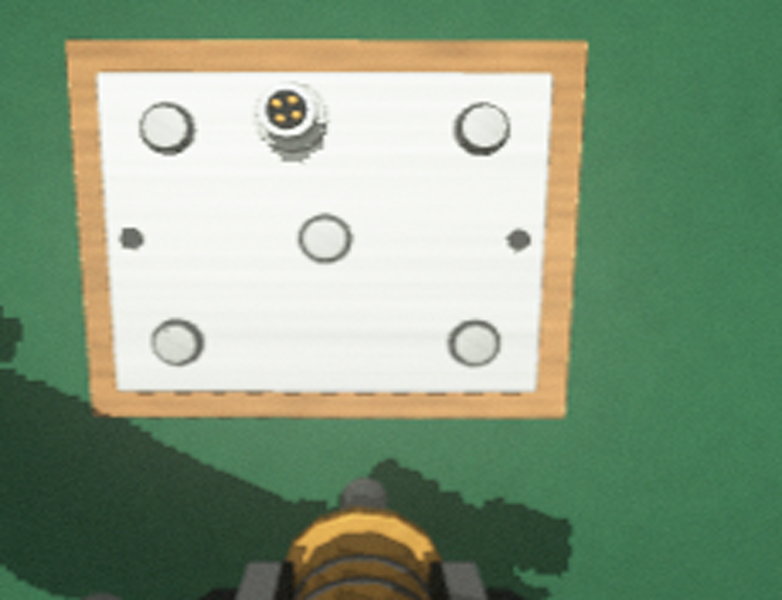

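```bash
cat > fit.py <<'E'
from h import *
import pickle
from scipy.optimize import least_squares
s,d=pickle.load(open('w4.pkl','rb'))
t=ctrl.get_image('top')
zw=lambda c:(150+(c[0]+.5)/3.4-.5,40+(c[1]+.5)/3-.5)
zt=lambda c:(270+(c[0]+.5)/7-.5,145+(c[1]+.5)/7-.5)
# fixture coords: corners order: x-,y+ ; x+,y+ ; x+,y- ; x-,y-
BC=[(-90,75),(90,75),(90,-75),(-90,-75)]
S=[(52,40),(52,-40),(-52,40),(-52,-40),(0,0)]
wc=[zw(c) for c in ((66,40),(589,42),(567,417),(92,414))]
wb=[zw(c) for c in ((482,127),(474,343),(166,128),(177,342),(325,238))]
tc=[zt(c) for c in ((133,560),(58,85),(452,28),(540,500))]
tb=[zt(c) for c in ((172,153),(388,123),(217,438),(437,406),(304,279))]
def F(p,xy,z):
    c,sn=np.cos(p[2]),np.sin(p[2]); return np.array([p[0]+c*xy[0]-sn*xy[1],p[1]+sn*xy[0]+c*xy[1],z])
def res(p,use):
    r=[]
    if 'w' in use:
        r+=[proj(d,F(p,b,6),s)-u for b,u in zip(BC,wc)]+[proj(d,F(p,b,p[3]),s)-u for b,u in zip(S,wb)]
    if 't' in use:
        r+=[proj(t,F(p,b,6))-u for b,u in zip(BC,tc)]+[proj(t,F(p,b,p[3]))-u for b,u in zip(S,tb)]
    return np.concatenate(r)
for use in ('w','t','wt'):
    o=least_squares(res,[544,-112,.145,27],args=(use,)); print(use,o.x,np.sqrt((o.fun**2).mean()))
    if use!='t': print(np.round(o.fun.reshape(-1,2),1).tolist())
p=o.x
for i,b in enumerate(S): print(i,np.round(F(p,b,0),1))
E
python3 fit.py
```

```text
w [ 5.43944054e+02 -1.12945755e+02  1.42284980e-01  2.93867020e+01] 0.33344065990011584
[[-0.3, -0.4], [-0.1, -0.5], [-0.7, 0.2], [0.2, 0.7], [0.3, 0.4], [0.3, -0.0], [0.2, -0.3], [0.0, -0.0], [0.1, 0.0]]
t [ 5.44361596e+02 -1.12377544e+02  1.45858347e-01  2.77175547e+01] 0.3126700126827852
wt [ 5.43994165e+02 -1.12829369e+02  1.42906059e-01  2.89306814e+01] 0.35622329692438304
[[-0.3, -0.4], [-0.1, -0.7], [-0.6, 0.1], [0.3, 0.7], [0.2, 0.3], [0.3, -0.2], [0.3, -0.3], [0.1, -0.1], [0.2, -0.1], [-0.1, 0.5], [-0.2, -0.7], [0.5, -0.4], [0.2, 0.7], [0.1, 0.2], [0.5, 0.2], [0.3, 0.1], [0.5, 0.1], [0.3, 0.1]]
0 [589.8 -65.8   0. ]
1 [ 601.2 -145.     0. ]
2 [486.8 -80.6   0. ]
3 [ 498.2 -159.8    0. ]
4 [ 544.  -112.8    0. ]
```

The fit from wrist and top views has a residual of 0.35 px. It gives fixture (544.0,−112.8), yaw 0.143, and button tops at about 29 mm. The buttons sit at about (292,82), (289,154), (199,82), (202,154) and (246,119) in the wrist picture. I'm moving over the middle one.

Request:
{"op": "apply_moves", "data": {
  "motion": [
    [-0.4,0,2,0,0],
    [-1,0.5,4.5,0,0],
    [-1.4,2.5,6.3,0,0],
    [-1.4,5,6.3,0,0],
    [-1.4,7.5,6.3,0,0],
    [-1.4,9.5,6.3,0,0],
    [-1.4,11,6.3,0,0],
    [-1.4,11,6.3,0,0],
    [-1.4,11,6.3,0,0],
    [-1.4,11,6.3,0,0]
  ]
}}

```text
clock: 10.58
eef_pos: [544.3, -114.6, 121.1]
tool_rot: [-1.571, -0.002, 0.145]
force: [-0.4, -0.7, -1.5]
width: 20.7
```

```bash
cat > st.py <<'E'
from h import *
import sys
N=int(sys.argv[1]) if len(sys.argv)>1 else 5
P=[];Fz=[]
for i in range(N):
    s=ctrl.read_state(); P.append(s['eef_pos']);Fz.append(s['force'])
    if i<N-1: ctrl.get_image('side')
print('clk',s['clock'],'pos',np.round(np.mean(P,0),2),'sd',np.round(np.std(P,0),2),'F',np.round(np.mean(Fz,0),2),'sd',np.round(np.std(Fz,0),2),'rot',np.round(s['tool_rot'],4),'w',round(s['width'],2))
pos=np.mean(P,0)
B={0:(589.8,-65.8),1:(601.2,-145.),2:(486.8,-80.6),3:(498.2,-159.8),4:(544.,-112.8)}
for i in B: print(i,'tx,tz cm',np.round(tool(s,[B[i][0]-pos[0],B[i][1]-pos[1],0])[[0,2]],2))
E
python3 st.py 8
```

```text
clk 10.925 pos [ 544.01 -114.52  120.76] sd [0.18 0.03 0.24] F [ 0.19 -0.06 -1.56] sd [0.41 0.41 0.59] rot [-1.5708e+00 -2.0000e-04  1.4490e-01] w 20.25
0 tx,tz cm [5.23 4.16]
1 tx,tz cm [ 5.22 -3.84]
2 tx,tz cm [-5.17  4.18]
3 tx,tz cm [-5.19 -3.82]
4 tx,tz cm [0.02 0.17]
```

Request:
{"op": "apply_moves", "data": {
  "motion": [
    [0,0.4,0.15,0,0],
    [0,0.8,0.15,0,0],
    [0,1.2,0.15,0,0],
    [0,1.2,0.15,0,0],
    [0,1.25,0.15,0,0],
    [0,1.3,0.15,0,0],
    [0,1.3,0.15,0,0]
  ]
}}

```text
clock: 11.8
eef_pos: [543.6, -113.0, 107.4]
tool_rot: [-1.571, -0.0, 0.145]
force: [-0.2, 0.9, -1.3]
width: 20.6
```

```bash
python3 - <<'E'
from h import *
s=ctrl.read_state(); d=ctrl.get_image('wrist'); save(d,'w5'); e=ctrl.get_image('side'); save(e,'s5')
print(s['eef_pos'],s['force'])
im=cv2.imread('pics/w5.png');cv2.imwrite('pics/w5z.png',cv2.resize(im[90:270,150:370],None,fx=3.4,fy=3.2,interpolation=cv2.INTER_CUBIC))
im=cv2.imread('pics/s5.png');cv2.imwrite('pics/s5z.png',cv2.resize(im[180:330,190:330],None,fx=4,fy=4,interpolation=cv2.INTER_CUBIC))
E
```

```text
[ 543.57500066 -112.9657162   107.36333241] [-0.16832476  0.87181779 -1.27037979]
```

View pics/w5z.png

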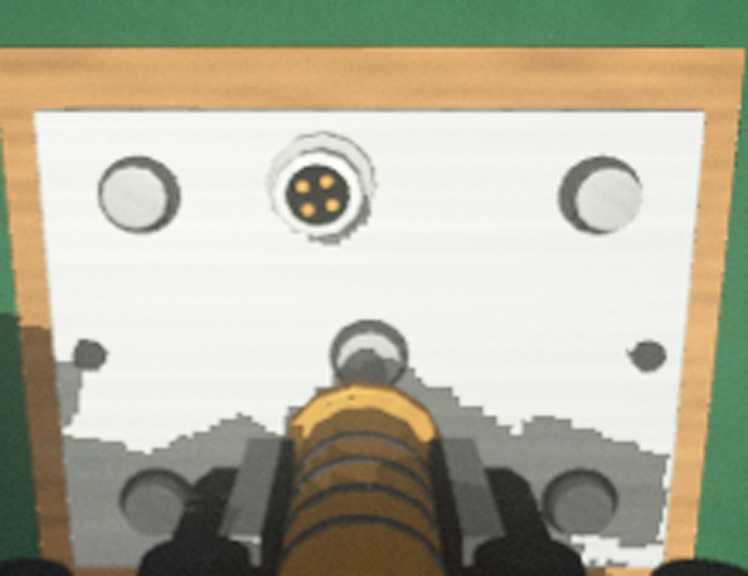

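View pics/s5z.png

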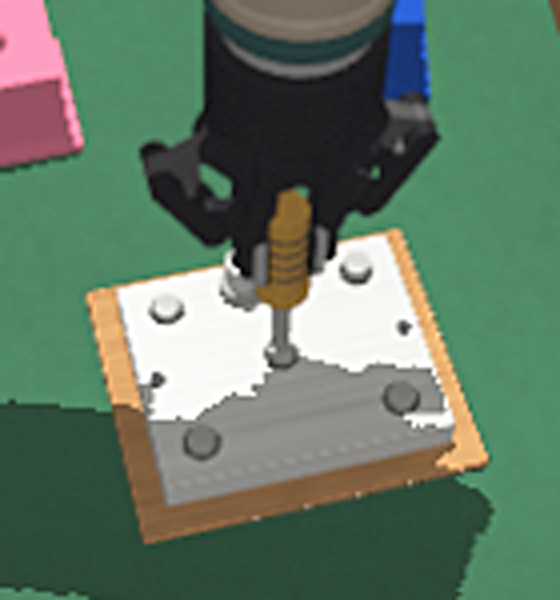

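The tip is over the middle button in both views. Rear left, at about (600,197) in the wrist zoom, shows more side wall and looks suspect. Now I feel down gently.

Request:
{"op": "apply_moves", "data": {
  "motion": [
    [0,0.05,0,0,0],
    [0,0.1,0,0,0],
    [0,0.15,0,0,0],
    [0,0.2,0,0,0],
    [0,0.2,0,0,0]
  ]
}}

```text
clock: 12.52
eef_pos: [543.5, -112.9, 105.2]
tool_rot: [-1.571, 0.0, 0.145]
force: [-0.9, 0.8, -0.6]
width: 20.6
```

Request:
{"op": "apply_moves", "data": {
  "motion": [
    [0,0.03,0,0,0],
    [0,0.06,0,0,0],
    [0,0.06,0,0,0]
  ]
}}

```text
clock: 12.9
eef_pos: [543.6, -113.0, 104.9]
tool_rot: [-1.571, -0.0, 0.145]
force: [-0.2, 0.9, 1.2]
width: 20.4
```

Request:
{"op": "apply_moves", "data": {
  "motion": [
    [0,0.03,0,0,0],
    [0,0.06,0,0,0],
    [0,0.06,0,0,0]
  ]
}}

```text
clock: 13.28
eef_pos: [543.6, -113.1, 104.6]
tool_rot: [-1.571, -0.0, 0.145]
force: [-1.9, 0.0, 6.1]
width: 20.3
```

```bash
python3 st.py 8
```

```text
clk 13.625 pos [ 543.64 -113.07  104.64] sd [0.02 0.01 0.01] F [-1.49  0.23  6.18] sd [0.55 0.41 0.27] rot [-1.5708e+00 -5.0000e-04  1.4490e-01] w 20.65
0 tx,tz cm [5.25 4.01]
1 tx,tz cm [ 5.23 -3.99]
2 tx,tz cm [-5.16  4.03]
3 tx,tz cm [-5.17 -3.97]
4 tx,tz cm [0.04 0.02]
```

The middle button is touched at TCP z 104.64 with about 7.7 N net. Next is rear left.

Request:
{"op": "apply_moves", "data": {
  "motion": [
    [0,-0.4,0,0,0],
    [0,-1.0,0,0,0],
    [1.3,-1.0,1.0,0,0],
    [2.6,-1.0,2.0,0,0],
    [3.9,-1.0,3.0,0,0],
    [5.0,-1.0,3.8,0,0],
    [5.2,-1.0,4.0,0,0],
    [5.2,-0.8,4.0,0,0],
    [5.2,-0.6,4.0,0,0],
    [5.2,-0.45,4.0,0,0],
    [5.2,-0.45,4.0,0,0],
    [5.2,-0.45,4.0,0,0]
  ]
}}

```text
clock: 15.12
eef_pos: [589.2, -66.0, 108.6]
tool_rot: [-1.571, -0.0, 0.145]
force: [-0.3, -0.3, -2.1]
width: 20.4
```

Request:
{"op": "apply_moves", "data": {
  "motion": [
    [0,0.03,0,0,0],
    [0,0.06,0,0,0],
    [0,0.06,0,0,0]
  ]
}}

```text
clock: 15.5
eef_pos: [589.3, -65.9, 108.2]
tool_rot: [-1.571, -0.0, 0.145]
force: [-0.4, 0.1, 1.6]
width: 20.9
```

Request:
{"op": "apply_moves", "data": {
  "motion": [
    [0,0.03,0,0,0],
    [0,0.05,0,0,0],
    [0,0.05,0,0,0]
  ]
}}

```text
clock: 15.88
eef_pos: [589.3, -66.0, 108.0]
tool_rot: [-1.571, -0.0, 0.145]
force: [-2.3, -0.5, 5.3]
width: 20.8
```

```bash
python3 st.py 4
```

```text
clk 16.025 pos [589.32 -65.98 107.97] sd [0.01 0.01 0.01] F [-1.98 -0.09  5.21] sd [0.24 0.24 0.17] rot [-1.5709e+00 -5.0000e-04  1.4500e-01] w 20.3
0 tx,tz cm [0.05 0.01]
1 tx,tz cm [ 0.03 -7.99]
2 tx,tz cm [-10.36   0.03]
3 tx,tz cm [-10.37  -7.97]
4 tx,tz cm [-5.16 -3.98]
```

Request:
{"op": "apply_moves", "data": {
  "motion": [
    [0,-0.4,0,0,0],
    [0,-0.8,-0.5,0,0],
    [0,-0.8,-2.0,0,0],
    [0,-0.8,-4.0,0,0],
    [0,-0.8,-6.0,0,0],
    [0,-0.8,-7.5,0,0],
    [0,-0.6,-8.0,0,0],
    [0,-0.3,-8.0,0,0],
    [0,0,-8.0,0,0],
    [0,0.2,-8.0,0,0],
    [0,0.25,-8.0,0,0],
    [0,0.25,-8.0,0,0],
    [0,0.25,-8.0,0,0]
  ]
}}

```text
clock: 17.65
eef_pos: [600.9, -145.0, 105.1]
tool_rot: [-1.571, -0.0, 0.145]
force: [0.1, 0.9, -1.1]
width: 20.6
```

Request:
{"op": "apply_moves", "data": {
  "motion": [
    [0,0.03,0,0,0],
    [0,0.06,0,0,0],
    [0,0.06,0,0,0]
  ]
}}

```text
clock: 18.02
eef_pos: [600.9, -145.0, 104.8]
tool_rot: [-1.571, -0.0, 0.145]
force: [-0.7, 0.9, 3.1]
width: 20.5
```

Request:
{"op": "apply_moves", "data": {
  "motion": [
    [0,-0.5,0,0,0],
    [0,-1.0,0.5,0,0],
    [0,-1.0,2.5,0,0],
    [0,-1.0,4.5,0,0],
    [0,-1.0,6.5,0,0],
    [0,-1.0,7.7,0,0],
    [0,-0.8,8.0,0,0],
    [0,-0.5,8.0,0,0],
    [0,-0.38,8.0,0,0],
    [0,-0.35,8.0,0,0],
    [0,-0.32,8.0,0,0],
    [0,-0.3,8.0,0,0],
    [0,-0.3,8.0,0,0]
  ]
}}

```text
clock: 19.65
eef_pos: [589.2, -66.6, 107.9]
tool_rot: [-1.571, -0.0, 0.144]
force: [-2.2, 0.2, 5.5]
width: 20.5
```

```bash
python3 st.py 3
```

```text
clk 19.75 pos [589.21 -66.61 107.96] sd [0.01 0.01 0.01] F [-1.94 -0.8   5.59] sd [0.28 0.88 0.53] rot [-1.5714e+00 -3.0000e-04  1.4450e-01] w 20.61
0 tx,tz cm [0.07 0.07]
1 tx,tz cm [ 0.06 -7.93]
2 tx,tz cm [-10.34   0.09]
3 tx,tz cm [-10.35  -7.91]
4 tx,tz cm [-5.14 -3.92]
```

Contact on rear left repeats at 107.96. The references are 104.64 and about 104.8. I push in small steps.

Request:
{"op": "apply_moves", "data": {
  "motion": [
    [0,0.03,0,0,0],
    [0,0.06,0,0,0],
    [0,0.09,0,0,0],
    [0,0.12,0,0,0],
    [0,0.12,0,0,0]
  ]
}}

```text
clock: 20.38
eef_pos: [589.3, -66.7, 107.4]
tool_rot: [-1.571, -0.001, 0.144]
force: [-2.4, -0.9, 9.6]
width: 20.7
```

Request:
{"op": "apply_moves", "data": {
  "motion": [
    [0,0.03,0,0,0],
    [0,0.06,0,0,0],
    [0,0.09,0,0,0],
    [0,0.1,0,0,0],
    [0,0.1,0,0,0]
  ]
}}

```text
clock: 21.0
eef_pos: [589.3, -66.7, 106.4]
tool_rot: [-1.571, -0.001, 0.144]
force: [-2.3, -1.3, 8.9]
width: 20.6
```

Request:
{"op": "apply_moves", "data": {
  "motion": [
    [0,0.03,0,0,0],
    [0,0.06,0,0,0],
    [0,0.09,0,0,0],
    [0,0.12,0,0,0],
    [0,0.14,0,0,0],
    [0,0.14,0,0,0]
  ]
}}

```text
clock: 21.75
eef_pos: [589.3, -66.7, 105.0]
tool_rot: [-1.571, -0.001, 0.144]
force: [-1.8, -0.5, 10.0]
width: 20.8
```

```bash
python3 st.py 3
```

```text
clk 21.85 pos [589.32 -66.69 104.99] sd [0.01 0.01 0.  ] F [-2.23 -0.61  9.9 ] sd [0.27 0.16 0.34] rot [-1.5714e+00 -7.0000e-04  1.4440e-01] w 20.69
0 tx,tz cm [0.06 0.08]
1 tx,tz cm [ 0.05 -7.92]
2 tx,tz cm [-10.35   0.1 ]
3 tx,tz cm [-10.36  -7.9 ]
4 tx,tz cm [-5.15 -3.91]
```

Request:
{"op": "apply_moves", "data": {
  "motion": [
    [0,0.02,0,0,0],
    [0,0.04,0,0,0],
    [0,0.045,0,0,0],
    [0,0.045,0,0,0]
  ]
}}

```text
clock: 22.35
eef_pos: [589.3, -66.7, 104.5]
tool_rot: [-1.571, -0.001, 0.144]
force: [-2.0, 0.2, 10.3]
width: 21.0
```

Request:
{"op": "apply_moves", "data": {
  "motion": [
    [0,-0.1,0,0,0],
    [0,-0.2,0,0,0],
    [0,-0.2,0,0,0],
    [0,-0.1,0,0,0],
    [0,-0.05,0,0,0],
    [0,-0.05,0,0,0]
  ]
}}

```text
clock: 23.1
eef_pos: [589.4, -65.9, 104.6]
tool_rot: [-1.571, -0.001, 0.145]
force: [-1.3, 0.7, 7.9]
width: 20.4
```

Now about level. I re-feel the middle and another good button as references, in case the drift slipped in the grip.

Request:
{"op": "apply_moves", "data": {
  "motion": [
    [0,-0.4,0,0,0],
    [0,-0.8,0,0,0],
    [-1.3,-0.8,-1.0,0,0],
    [-2.6,-0.8,-2.0,0,0],
    [-3.9,-0.8,-3.0,0,0],
    [-5.0,-0.8,-3.8,0,0],
    [-5.2,-0.6,-4.0,0,0],
    [-5.2,-0.3,-4.0,0,0],
    [-5.2,-0.1,-4.0,0,0],
    [-5.2,-0.05,-4.0,0,0],
    [-5.2,-0.05,-4.0,0,0],
    [-5.2,-0.05,-4.0,0,0]
  ]
}}

```text
clock: 24.6
eef_pos: [544.0, -112.6, 104.7]
tool_rot: [-1.571, -0.001, 0.145]
force: [-0.7, 0.5, 3.7]
width: 20.7
```

```bash
python3 st.py 4
```

```text
clk 24.75 pos [ 543.96 -112.62  104.67] sd [0.02 0.01 0.02] F [-0.76  0.79  4.64] sd [0.31 0.16 0.72] rot [-1.5706e+00 -9.0000e-04  1.4540e-01] w 20.63
0 tx,tz cm [5.21 3.97]
1 tx,tz cm [ 5.19 -4.03]
2 tx,tz cm [-5.19  4.  ]
3 tx,tz cm [-5.21 -4.01]
4 tx,tz cm [ 0.   -0.02]
```

The middle reads 104.67 at 6 N, against 104.64 at 7.7 N before, so there was no slip. Rear left at 104.6 under 9.5 N is level to about 0.1–0.2 mm. Now I return to the holder.

Request:
{"op": "apply_moves", "data": {
  "motion": [
    [0,-1,0,0,0],
    [0,-3,0,0,0],
    [0,-5.5,0,0,0],
    [0,-8,0.5,0,0],
    [0.15,-9.5,3,-0.03,0],
    [0.3,-9.5,7,-0.06,0],
    [0.55,-9.5,11,-0.09,0],
    [0.75,-9.5,15,-0.13,0],
    [0.95,-9.5,19,-0.16,0],
    [1.15,-9.5,23,-0.2,0],
    [1.35,-9.5,27,-0.23,0],
    [1.55,-9.5,31,-0.26,0],
    [1.65,-9.5,34,-0.285,0],
    [1.74,-9.5,35.3,-0.293,0],
    [1.74,-9.5,35.3,-0.293,0],
    [1.74,-9.5,35.3,-0.293,0]
  ]
}}

```text
clock: 26.75
eef_pos: [510.1, 236.8, 199.4]
tool_rot: [-1.572, 0.001, 0.435]
force: [0.4, -0.4, -1.9]
width: 20.6
```

```bash
python3 - <<'E'
from h import *
s=ctrl.read_state(); d=ctrl.get_image('wrist'); save(d,'w6')
print(s['clock'],s['eef_pos'],s['tool_rot'],s['force'],s['width'])
im=cv2.imread('pics/w6.png')
cv2.imwrite('pics/w6z.png',cv2.resize(im[110:250,190:330],None,fx=4.2,fy=4.2,interpolation=cv2.INTER_CUBIC))
for P in ([509.8,240,60],): print(proj(d,np.array(P),s))
print(Rt(s))
E
```

```text
26.75 [510.11862598 236.77137488 199.37444208] [-1.57207374e+00  5.20679907e-04  4.35389088e-01] [ 0.44347092 -0.43567534 -1.92127578] 20.59201792729229
[258.69038129 181.06795334]
[[ 9.06705885e-01  6.66610618e-05 -4.21763480e-01]
 [ 4.21763164e-01 -1.37783812e-03  9.06704988e-01]
 [-5.20679884e-04 -9.99999049e-01 -1.27740911e-03]]
```

View pics/w6z.png

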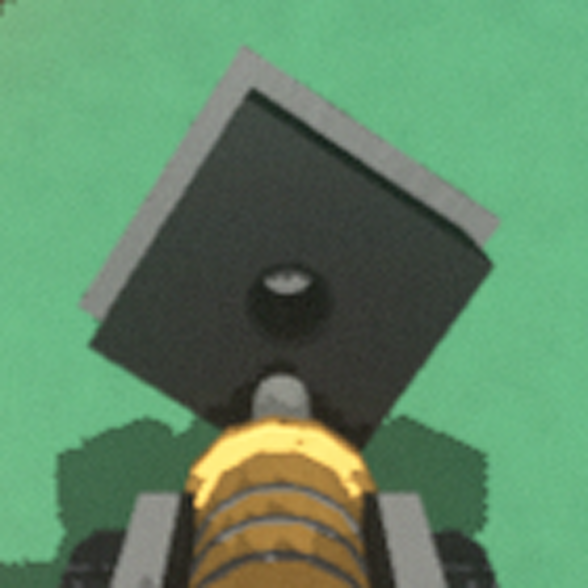

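Request:
{"op": "apply_moves", "data": {
  "motion": [
    [0.1,0.5,0.24,0,0],
    [0.1,1.5,0.24,0,0],
    [0.1,3,0.24,0,0],
    [0.1,4.5,0.24,0,0],
    [0.1,5.5,0.24,0,0],
    [0.1,5.5,0.24,0,0],
    [0.1,5.5,0.24,0,0]
  ]
}}

```text
clock: 27.68
eef_pos: [509.9, 241.5, 144.6]
tool_rot: [-1.571, -0.001, 0.438]
force: [0.1, -0.6, -1.2]
width: 20.5
```

```bash
python3 - <<'E'
from h import *
s=ctrl.read_state(); d=ctrl.get_image('wrist'); save(d,'w7'); e=ctrl.get_image('side'); save(e,'s7')
print(s['clock'],s['eef_pos'],s['tool_rot'],s['force'],s['width'])
p=np.array(s['eef_pos']); print(proj(d,p+Rt(s)@[0,73.3,0],s), proj(d,p+Rt(s)@[0,75.3,-0],s),proj(d,np.array([510,239.4,60]),s))
im=cv2.imread('pics/w7.png')
cv2.imwrite('pics/w7z.png',cv2.resize(im[130:250,200:320],None,fx=5,fy=5,interpolation=cv2.INTER_CUBIC))
im=cv2.imread('pics/s7.png')
cv2.imwrite('pics/s7z.png',cv2.resize(im[80:200,170:290],None,fx=5,fy=5,interpolation=cv2.INTER_CUBIC))
E
```

```text
27.675 [509.9350182  241.49825833 144.55362031] [-1.57084266e+00 -5.65122064e-04  4.37910162e-01] [ 0.05391235 -0.56194117 -1.24352187] 20.461751159365477
[257.97116109 203.34653943] [257.95455754 202.611384  ] [256.80820425 201.61983441]
```

View pics/w7z.png

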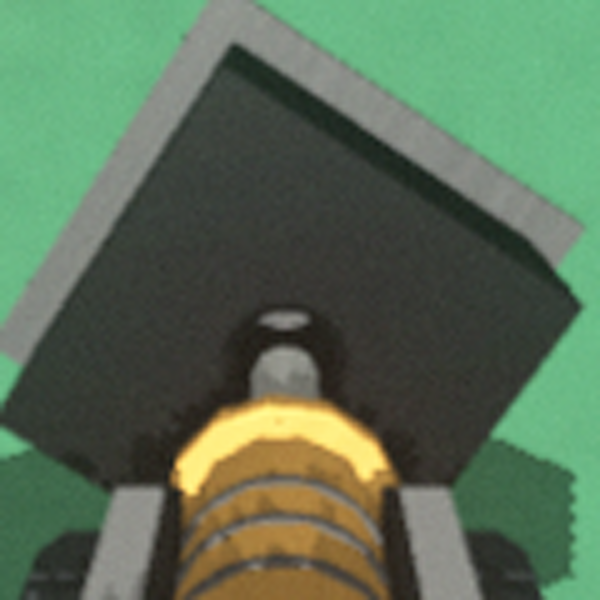

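View pics/s7z.png

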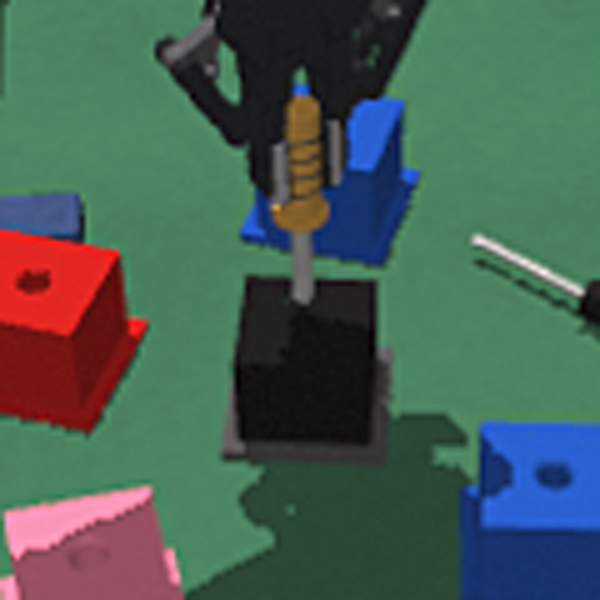

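The hole mouth is centred at about (285,362) in the wrist zoom and the tip at column 285. The TCP is 2 mm too far along +y (tool z), so I correct by −1.9 mm and enter.

Request:
{"op": "apply_moves", "data": {
  "motion": [
    [0,0,-0.1,0,0],
    [0,0,-0.19,0,0],
    [0,0.3,-0.19,0,0],
    [0,0.7,-0.19,0,0],
    [0,1.1,-0.19,0,0],
    [0,1.5,-0.19,0,0],
    [0,1.9,-0.19,0,0],
    [0,2.2,-0.19,0,0],
    [0,2.2,-0.19,0,0]
  ]
}}

```text
clock: 28.9
eef_pos: [510.2, 239.6, 122.1]
tool_rot: [-1.571, 0.001, 0.438]
force: [-0.7, -0.1, -1.3]
width: 20.3
```

```bash
python3 - <<'E'
from h import *
s=ctrl.read_state(); d=ctrl.get_image('wrist'); save(d,'w8')
print(s['clock'],s['eef_pos'],s['tool_rot'],s['force'],s['torque'],s['width'])
im=cv2.imread('pics/w8.png')
cv2.imwrite('pics/w8z.png',cv2.resize(im[130:250,200:320],None,fx=5,fy=5,interpolation=cv2.INTER_CUBIC))
E
```

```text
28.9 [510.22349373 239.61342849 122.05828399] [-1.57078865e+00  6.21536667e-04  4.37959116e-01] [-0.74874993 -0.07469401 -1.34290784] [ 0.03828961 -0.01126554  0.05688937] 20.330807291216235
```

View pics/w8z.png

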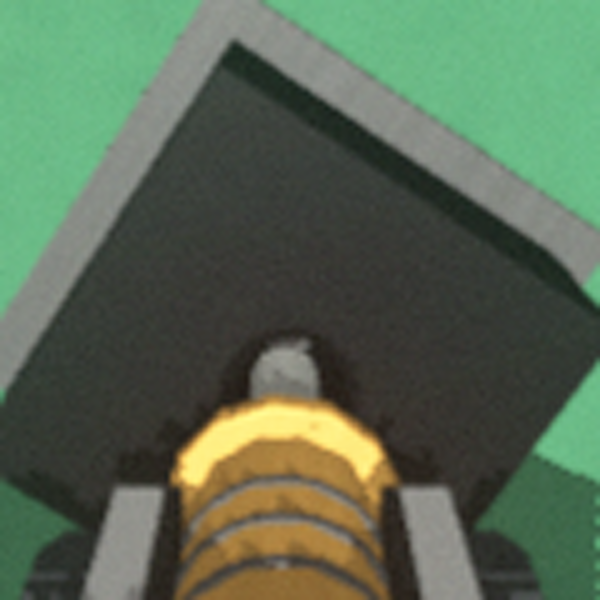

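The tip is inside the mouth without force, near the middle of the hole. I continue down.

Request:
{"op": "apply_moves", "data": {
  "motion": [
    [0.05,0.6,0,0,0],
    [0.05,1.2,0,0,0],
    [0.05,1.8,0,0,0],
    [0.05,2.4,0,0,0],
    [0.05,3.0,0,0,0],
    [0.05,3.6,0,0,0],
    [0.05,4.0,0,0,0],
    [0.05,4.1,0,0,0],
    [0.05,4.1,0,0,0]
  ]
}}

```text
clock: 30.08
eef_pos: [510.9, 239.9, 81.4]
tool_rot: [-1.571, -0.0, 0.438]
force: [0.3, -0.1, -1.8]
width: 20.7
```

Request:
{"op": "apply_moves", "data": {
  "motion": [
    [0,0.05,0,0,0],
    [0,0.1,0,0,0],
    [0,0.15,0,0,0],
    [0,0.18,0,0,0],
    [0,0.18,0,0,0]
  ]
}}

```text
clock: 30.7
eef_pos: [510.8, 239.9, 79.5]
tool_rot: [-1.571, 0.0, 0.438]
force: [-0.4, -0.5, -1.4]
width: 20.4
```

Request:
{"op": "apply_moves", "data": {
  "motion": [
    [0,0.04,0,0,0],
    [0,0.07,0,0,0],
    [0,0.07,0,0,0]
  ]
}}

```text
clock: 31.08
eef_pos: [510.9, 239.9, 78.8]
tool_rot: [-1.571, -0.0, 0.438]
force: [-0.2, -0.5, -2.0]
width: 20.5
```

Request:
{"op": "apply_moves", "data": {
  "motion": [
    [0,0.03,0,0,0],
    [0,0.05,0,0,0],
    [0,0.05,0,0,0]
  ]
}}

```text
clock: 31.45
eef_pos: [510.9, 239.9, 78.5]
tool_rot: [-1.571, -0.0, 0.438]
force: [0.1, 0.1, 2.0]
width: 20.4
```

The collar is seated: contact came at 78.5, the same height as at the grasp. I release gradually and rise.

Request:
{"op": "apply_moves", "data": {
  "motion": [
    [0,0,0,0,2.6],
    [0,0,0,0,3.2],
    [0,0,0,0,4.5],
    [0,0,0,0,6.5],
    [0,0,0,0,8.5],
    [0,0,0,0,8.5],
    [0,0,0,0,8.5],
    [0,0,0,0,8.5]
  ]
}}

```text
clock: 32.45
eef_pos: [510.9, 240.0, 78.3]
tool_rot: [-1.571, 0.0, 0.438]
force: [0.5, -0.3, -0.0]
width: 85.1
```

Request:
{"op": "apply_moves", "data": {
  "motion": [
    [0,-1,0,0,8.5],
    [0,-3,0,0,8.5],
    [0,-6,0,0,8.5],
    [0,-9,0,0,8.5],
    [0,-12,0,0,8.5],
    [0,-15,0,0,8.5],
    [0,-16,0,0,8.5],
    [0,-16,0,0,8.5]
  ]
}}

```text
clock: 33.45
eef_pos: [510.9, 240.0, 238.7]
tool_rot: [-1.571, -0.001, 0.438]
force: [-0.1, -0.2, -0.8]
width: 84.8
```

```bash
python3 - <<'E'
from h import *
s=ctrl.read_state(); d=ctrl.get_image('wrist'); save(d,'w9'); e=ctrl.get_image('side'); save(e,'s9'); t=ctrl.get_image('top'); save(t,'t9')
print(s['clock'],s['eef_pos'],s['force'],s['width'])
for r in ctrl.mark_of(d,'drift')[:2]+ctrl.mark_of(e,'shell_a')[:2]+ctrl.mark_of(t,'shell_a')[:2]: print(r)
im=cv2.imread('pics/s9.png')
a=cv2.resize(im[110:190,190:290],None,fx=4,fy=4); b=cv2.resize(im[230:310,205:315],None,fx=4,fy=4)
cv2.imwrite('pics/s9z.png',np.hstack([a,b])[:, :800])
E
```

```text
33.45 [510.91182581 240.02323245 238.737277  ] [-0.07853277 -0.20725016 -0.77030262] 84.82590949398708
{'location': [509.2, 241.8, 4.7], 'confidence': 0.76}
{'location': [480.6, -295.4, -1.1], 'confidence': 0.62}
{'location': [533.0, -75.2, 26.1], 'confidence': 0.55}
{'location': [478.8, -296.3, 0.5], 'confidence': 0.41}
{'location': [526.7, -74.6, 25.7], 'confidence': 0.4}
```

View pics/w9.png

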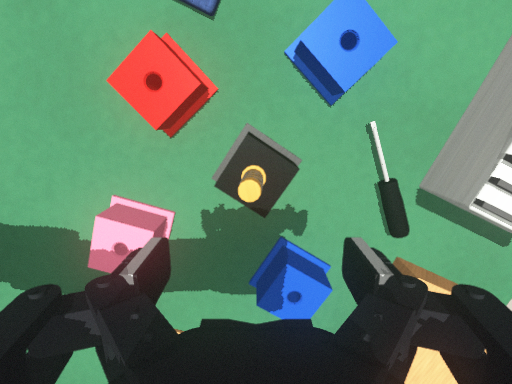

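View pics/s9z.png

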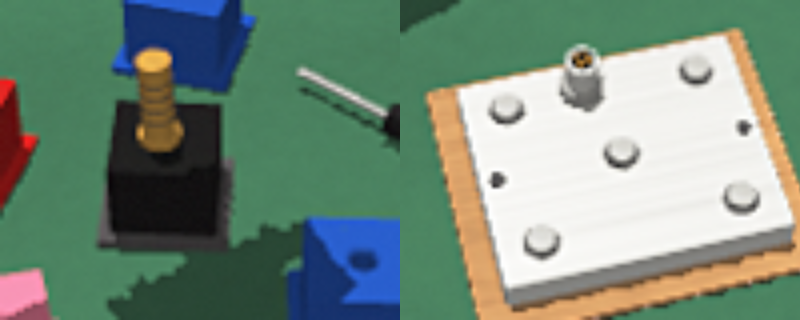

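View pics/t9.png

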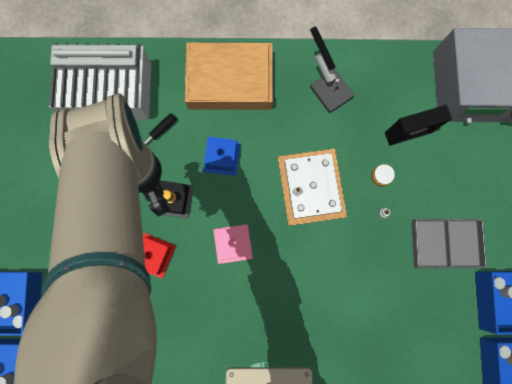

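```bash
python3 - <<'E'
from h import *
c=lambda n:cv2.resize(cv2.imread('pics/'+n)[110:180,200:265],None,fx=6,fy=6,interpolation=cv2.INTER_CUBIC)
cv2.imwrite('pics/cmp.png',np.hstack([c('side0.png'),c('s9.png')]))
w=lambda n:cv2.resize(cv2.imread('pics/'+n)[130:220,210:300],None,fx=4.4,fy=4.4,interpolation=cv2.INTER_CUBIC)
cv2.imwrite('pics/cmpw.png',np.hstack([w('w1.png'),w('w9.png')]))
E
```

```text
(no output)
```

View pics/cmp.png

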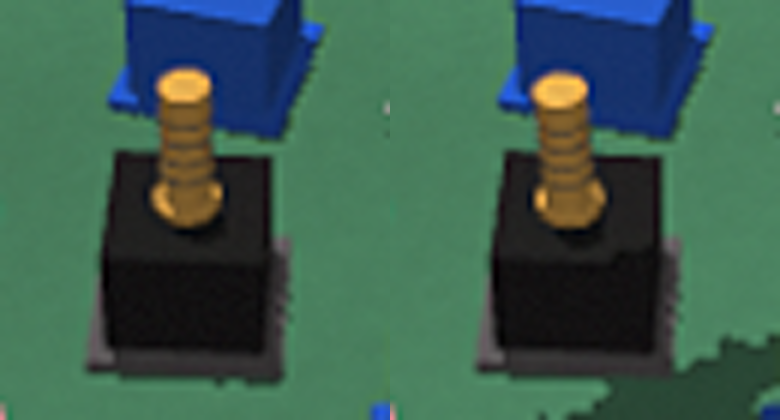

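View pics/cmpw.png

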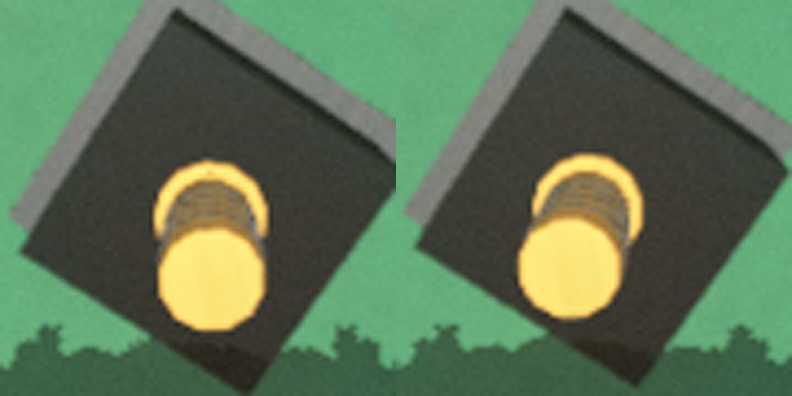

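The drift seems to lean 2–3° towards −tool x after the release, with handle top at (251,188) against collar (254,174). I check again whether it persists.

```bash
python3 - <<'E'
from h import *
import pickle
s=ctrl.read_state(); d=ctrl.get_image('wrist'); save(d,'w10'); e=ctrl.get_image('side')
pickle.dump((s,d),open('w10.pkl','wb'))
print(s['clock'],s['eef_pos'],s['tool_rot'])
im=cv2.imread('pics/w10.png')
cv2.imwrite('pics/w10z.png',cv2.resize(im[130:220,210:300],None,fx=6.6,fy=6.6,interpolation=cv2.INTER_CUBIC))
# predicted upright
for P in ([510,240,125],[510,240,65],[507,239,125],[509,240,65]): print(P,(proj(d,np.array(P,float),s)-[210,130]+.5)*6.6-.5)
E
```

```text
33.75 [510.40902757 239.70208205 237.34324267] [-1.57096999  0.00186881  0.43792283]
[510, 240, 125] [317.33497627 401.74921661]
[510, 240, 65] [316.04084294 313.74761172]
[507, 239, 125] [294.57517508 399.18006205]
[509, 240, 65] [310.66043035 311.2773784 ]
```

View pics/w10z.png

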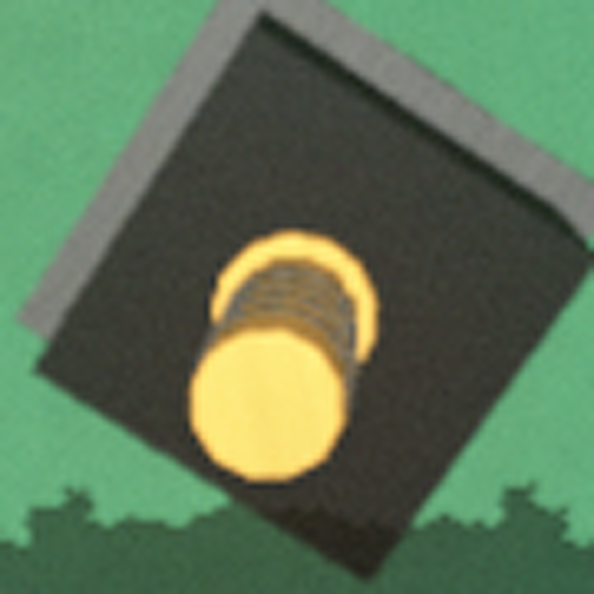

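The lean persists: the collar has shifted about 3 mm to the hole wall and the handle is about 3° off upright. I'll regrip to square it up over the hole centre, lift slightly, set it down unloaded and open slowly.

Request:
{"op": "apply_moves", "data": {
  "motion": [
    [-0.05,3,0,0,8.5],
    [-0.05,6,0,0,8.5],
    [-0.05,9,0,0,8.5],
    [-0.05,12,0,0,8.5],
    [-0.05,14.5,0,0,8.5],
    [-0.05,15.8,0,0,8.5],
    [-0.05,15.9,0,0,8.5],
    [-0.05,15.9,0,0,8.5]
  ]
}}

```text
clock: 34.85
eef_pos: [511.1, 239.9, 80.1]
tool_rot: [-1.571, -0.001, 0.438]
force: [0.1, 0.1, -0.1]
width: 85.1
```

Request:
{"op": "apply_moves", "data": {
  "motion": [
    [0,0,0,0,5],
    [0,0,0,0,4],
    [0,0,0,0,3.4],
    [0,0,0,0,2.8],
    [0,0,0,0,2.4],
    [0,0,0,0,0],
    [0,0,0,0,0],
    [0,0,0,0,0],
    [0,0,0,0,0],
    [0,0,0,0,0]
  ]
}}

```text
clock: 36.1
eef_pos: [510.4, 239.7, 79.4]
tool_rot: [-1.571, 0.0, 0.438]
force: [-0.8, 0.2, 3.8]
width: 20.9
```

```bash
python3 - <<'E'
from h import *
s=ctrl.read_state(); d=ctrl.get_image('wrist'); save(d,'w11')
print(s['clock'],s['eef_pos'],s['tool_rot'],s['force'],s['torque'],s['width'])
im=cv2.imread('pics/w11.png')
cv2.imwrite('pics/w11z.png',cv2.resize(im[130:330,180:330],None,fx=3,fy=3,interpolation=cv2.INTER_CUBIC))
E
```

```text
36.1 [510.37558858 239.67539139  79.41611497] [-1.57073684e+00  8.96772875e-05  4.37927368e-01] [-0.8322476   0.20261855  3.79914707] [-0.1514721   0.24488608  0.04312169] 20.936687779893784
```

View pics/w11z.png

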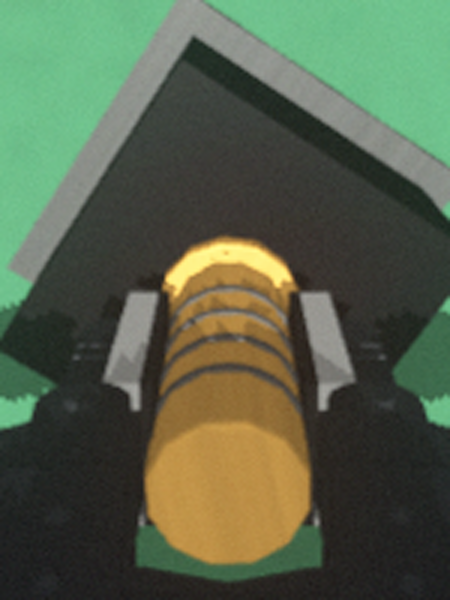

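Request:
{"op": "apply_moves", "data": {
  "motion": [
    [0,-0.2,0,0,0],
    [0,-0.5,0,0,0],
    [0,-0.8,0,0,0],
    [0,-0.8,0,0,0],
    [0,-0.8,0,0,0]
  ]
}}

```text
clock: 36.78
eef_pos: [510.4, 239.7, 87.3]
tool_rot: [-1.571, 0.0, 0.438]
force: [-0.3, -0.8, -1.6]
width: 20.6
```

```bash
python3 - <<'E'
from h import *
s=ctrl.read_state(); d=ctrl.get_image('wrist'); save(d,'w12'); e=ctrl.get_image('side'); save(e,'s12')
print(s['clock'],s['eef_pos'],s['tool_rot'],s['force'],s['torque'],s['width'])
R=Rt(s);p=np.array(s['eef_pos'])
for y in (73.3-60,73.3-120): print('axis', y,(proj(d,p+R@[0,y,0],s)-[180,130]+.5)*3-.5)
im=cv2.imread('pics/w12.png')
a=cv2.resize(im[130:330,180:330],None,fx=3,fy=3,interpolation=cv2.INTER_CUBIC)
b=cv2.resize(cv2.imread('pics/s12.png')[110:180,200:250],None,fx=6,fy=600/70,interpolation=cv2.INTER_CUBIC)
cv2.imwrite('pics/w12z.png',np.hstack([a,b]))
E
```

```text
36.775 [510.35537083 239.73856464  87.31575914] [-1.57077682e+00  7.21995087e-05  4.38050552e-01] [-0.27715746 -0.77260156 -1.64723154] [-0.00643777  0.00493882  0.00087955] 20.55967345807591
axis 13.299999999999997 [236.94048136 310.66913666]
axis -46.7 [241.06472704 493.60206898]
```

View pics/w12z.png

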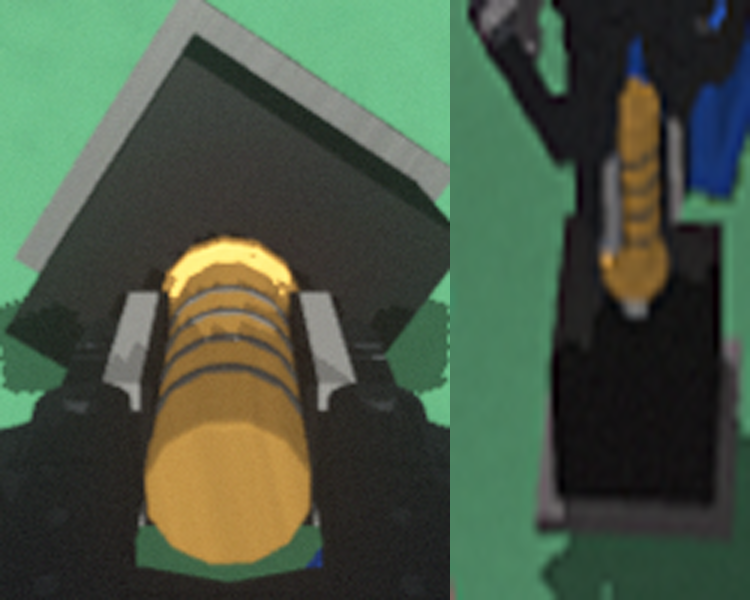

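Request:
{"op": "apply_moves", "data": {
  "motion": [
    [0.12,0,0,0,0],
    [0.12,0.3,0,0,0],
    [0.12,0.6,0,0,0],
    [0.12,0.72,0,0,0],
    [0.12,0.75,0,0,0],
    [0.12,0.77,0,0,0],
    [0.12,0.77,0,0,0]
  ]
}}

```text
clock: 37.75
eef_pos: [511.4, 240.2, 79.7]
tool_rot: [-1.571, 0.0, 0.438]
force: [-1.0, -0.5, -0.4]
width: 20.5
```

```bash
python3 - <<'E'
from h import *
s=ctrl.read_state();print(s['clock'],s['eef_pos'],s['force'],s['torque'],s['width'])
E
```

```text
37.75 [511.43843029 240.18550727  79.70208657] [-0.96067621 -0.46198816 -0.38210758] [-0.03155124  0.09942284 -0.03857489] 20.523563174675644
```

```bash
python3 - <<'E'
from h import *
import pickle
s,d=pickle.load(open('w10.pkl','rb'))
s8=dict(s); s8['eef_pos']=np.array([510.223,239.613,122.058]); s8['tool_rot']=[-1.57078865e+00,6.21536667e-04,4.37959116e-01]
s7=dict(s); s7['eef_pos']=np.array([509.935,241.498,144.554]); s7['tool_rot']=[-1.57084266,-5.65e-4,.43791]
for n,q in (('w7',s7),('w8',s8)):
    p=q['eef_pos'];R=Rt(q)
    c=proj(d,p+R@[0,p[2]-60,0],q); a=R@[1,0,0];b=R@[0,0,1]
    e=[proj(d,p+R@[0,p[2]-60,0]+v,q)-c for v in (a,b)]
    print(n,'axis at z60 zoom',(c-[200,130]+.5)*5-.5,'px per mm',e)
E
python3 - <<'E'
import cv2,numpy as np
# enhance hole contrast
for n in ('w7','w8'):
    im=cv2.imread('pics/%s.png'%n)[175:225,235:285]
    im=np.clip((im.astype(float)-20)*4,0,255).astype('uint8')
    cv2.imwrite('pics/%sc.png'%n,cv2.resize(im,None,fx=8,fy=8,interpolation=cv2.INTER_CUBIC))
a=cv2.imread('pics/w7c.png');b=cv2.imread('pics/w8c.png');cv2.imwrite('pics/c78.png',np.hstack([a,b]))
E
```

```text
w7 axis at z60 zoom [291.42315772 348.83550096] px per mm [array([ 1.22114014e+00, -8.22771839e-04]), array([ 0.00120032, -1.17502783])]
w8 axis at z60 zoom [292.36870008 390.62783481] px per mm [array([ 1.34409318e+00, -9.01028839e-04]), array([ 0.00155969, -1.28334607])]
```

View pics/c78.png

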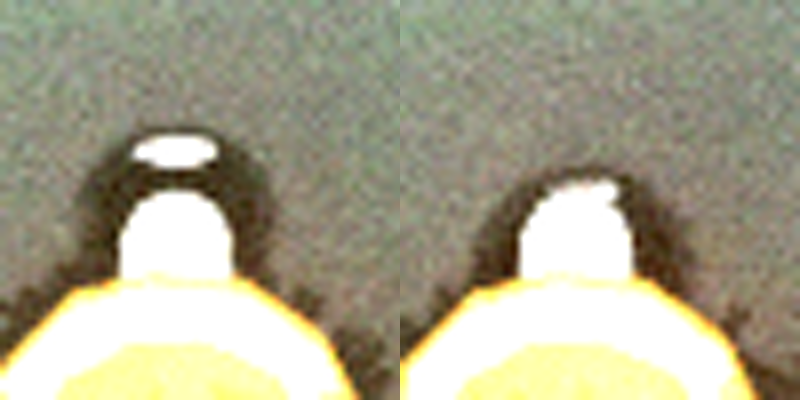

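Enhanced views put the hole centre 0.6 mm back from the current position along tool x. I shift, seat lightly and open in small steps.

Request:
{"op": "apply_moves", "data": {
  "motion": [
    [0,-0.1,0,0,0],
    [-0.06,-0.1,0,0,0],
    [-0.06,-0.1,0,0,0],
    [-0.06,-0.03,0,0,0],
    [-0.06,0.0,0,0,0],
    [-0.06,0.02,0,0,0],
    [-0.06,0.02,0,0,0]
  ]
}}

```text
clock: 38.62
eef_pos: [511.0, 240.0, 79.6]
tool_rot: [-1.571, -0.0, 0.438]
force: [-0.5, 0.4, 0.5]
width: 20.5
```

```bash
python3 - <<'E'
from h import *
s=ctrl.read_state();print(s['clock'],s['eef_pos'],s['force'],s['torque'],s['width'])
E
```

```text
38.625 [511.01412825 239.9984739   79.58459802] [-0.48616915  0.42406195  0.50883868] [0.01004552 0.03536235 0.06092462] 20.531985464393426
```

Request:
{"op": "apply_moves", "data": {
  "motion": [
    [0,0,0,0,1.9],
    [0,0,0,0,2.0],
    [0,0,0,0,2.1],
    [0,0,0,0,2.15],
    [0,0,0,0,2.2],
    [0,0,0,0,2.25],
    [0,0,0,0,2.3],
    [0,0,0,0,2.35],
    [0,0,0,0,2.4],
    [0,0,0,0,2.5]
  ]
}}

```text
clock: 39.88
eef_pos: [511.0, 240.0, 79.5]
tool_rot: [-1.571, -0.0, 0.438]
force: [-0.0, -0.1, 0.1]
width: 25.2
```

```bash
python3 - <<'E'
from h import *
s=ctrl.read_state(); d=ctrl.get_image('wrist'); save(d,'w13')
print(s['clock'],s['eef_pos'],s['force'],s['torque'],s['width'])
im=cv2.imread('pics/w13.png')
cv2.imwrite('pics/w13z.png',cv2.resize(im[130:330,180:330],None,fx=3,fy=3,interpolation=cv2.INTER_CUBIC))
E
```

```text
39.875 [510.9771024  239.97156845  79.45233692] [-0.03476835 -0.12615816  0.14522282] [-0.03046974  0.06277272 -0.05842606] 25.208076396065437
```

View pics/w13z.png

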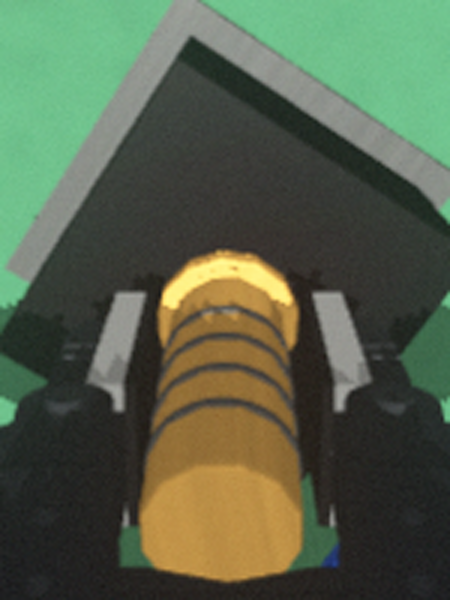

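Request:
{"op": "apply_moves", "data": {
  "motion": [
    [0,0,0,0,2.7],
    [0,0,0,0,3.0],
    [0,0,0,0,3.5],
    [0,0,0,0,4.5]
  ]
}}

```text
clock: 40.42
eef_pos: [510.9, 240.0, 79.4]
tool_rot: [-1.571, 0.0, 0.438]
force: [0.9, 0.5, -0.5]
width: 44.8
```

```bash
python3 - <<'E'
from h import *
s=ctrl.read_state(); d=ctrl.get_image('wrist'); save(d,'w14'); e=ctrl.get_image('side'); save(e,'s14')
print(s['clock'],s['eef_pos'],s['force'],s['torque'],s['width'])
im=cv2.imread('pics/w14.png')
a=cv2.resize(im[130:330,180:330],None,fx=3,fy=3,interpolation=cv2.INTER_CUBIC)
b=cv2.resize(cv2.imread('pics/s14.png')[110:180,200:240],None,fx=600/70,fy=600/70,interpolation=cv2.INTER_CUBIC)
cv2.imwrite('pics/w14z.png',np.hstack([a,b]))
E
```

```text
40.425 [510.93659057 239.97257128  79.43927482] [ 0.88500385  0.52348379 -0.45289267] [0.06378722 0.00703281 0.0620276 ] 44.82278811886879
```

View pics/w14z.png

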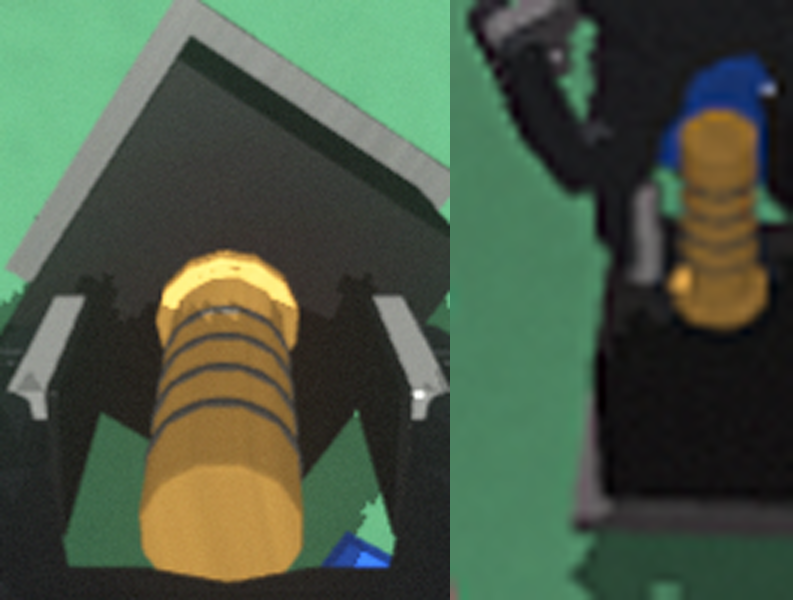

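Request:
{"op": "apply_moves", "data": {
  "motion": [
    [0,0,0,0,6],
    [0,0,0,0,7.5],
    [0,0,0,0,8.5],
    [0,0,0,0,8.5],
    [0,-2,0,0,8.5],
    [0,-5,0,0,8.5],
    [0,-9,0,0,8.5],
    [0,-13,0,0,8.5],
    [0,-15.5,0,0,8.5],
    [0,-16,0,0,8.5],
    [0,-16,0,0,8.5]
  ]
}}

```text
clock: 41.9
eef_pos: [510.5, 239.9, 238.9]
tool_rot: [-1.571, 0.001, 0.438]
force: [0.5, -0.5, 0.6]
width: 84.9
```

```bash
cat > chk.py <<'E'
from h import *
import pickle,sys
n=sys.argv[1]
s=ctrl.read_state(); d=ctrl.get_image('wrist'); save(d,'w'+n); e=ctrl.get_image('side'); save(e,'s'+n)
pickle.dump((s,d,e),open('c%s.pkl'%n,'wb'))
print(s['clock'],s['eef_pos'],s['tool_rot'],s['force'])
a=cv2.resize(cv2.imread('pics/w%s.png'%n)[130:220,210:300],None,fx=6,fy=6,interpolation=cv2.INTER_CUBIC)
b=cv2.resize(cv2.imread('pics/s%s.png'%n)[110:180,210:250],None,fx=6,fy=540/70,interpolation=cv2.INTER_CUBIC)
cv2.imwrite('pics/c%s.png'%n,np.hstack([a,b]))
for P in ([511,240,125],[511,240,65]): print(P,(proj(d,np.array(P,float),s)-[210,130]+.5)*6-.5)
E
python3 chk.py 15
```

```text
41.9 [510.54831466 239.91574043 238.88399283] [-1.57065409e+00  7.40518465e-04  4.38114568e-01] [ 0.46913682 -0.51983973  0.57826186]
[511, 240, 125] [292.06010987 366.4608899 ]
[511, 240, 65] [289.87774544 286.73591533]
```

View pics/c15.png

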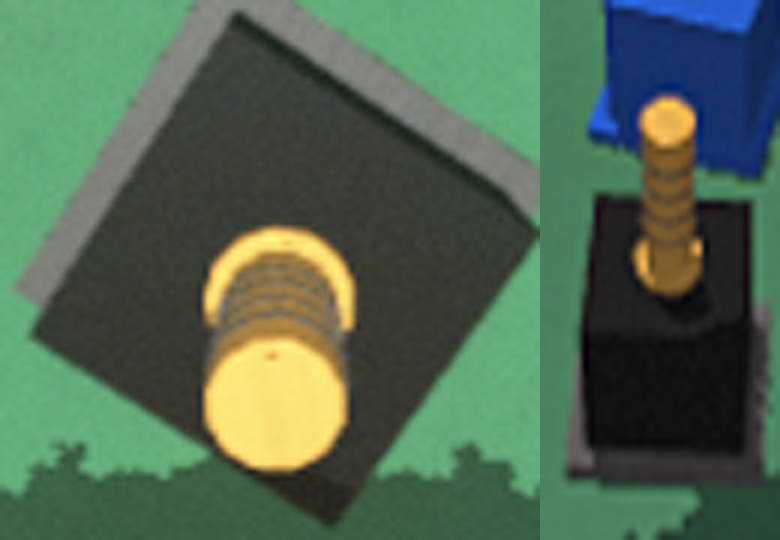

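The lean recurs in another direction (about 3° towards −tool z), as if the drift stands on its tip. I check what is at the bottom of the bore in the earlier pictures.

```bash
python3 - <<'E'
from h import *
a=[]
for n,(r,c) in (('w2',(185,258)),('w6',(180,258)),('w7',(195,257))):
    im=cv2.imread('pics/%s.png'%n)[r-20:r+20,c-20:c+20]
    a.append(cv2.resize(im,None,fx=6.5,fy=6.5,interpolation=cv2.INTER_NEAREST))
    print(n); print(cv2.imread('pics/%s.png'%n)[r-10:r+4,c].tolist())
for (r,c) in ((74,139),(27,366)): pass
cv2.imwrite('pics/bore.png',np.hstack(a))
im=cv2.imread('pics/w12.png')
E
```

```text
w2
[[42, 46, 44], [51, 56, 52], [70, 76, 71], [90, 95, 94], [124, 133, 131], [131, 135, 134], [105, 111, 108], [26, 35, 31], [29, 35, 35], [36, 40, 38], [32, 39, 35], [32, 37, 37], [30, 37, 37], [31, 38, 35]]
w6
[[50, 53, 52], [56, 61, 55], [51, 54, 52], [43, 50, 43], [57, 62, 58], [69, 73, 70], [92, 98, 97], [126, 131, 129], [126, 131, 131], [106, 110, 108], [37, 44, 43], [28, 33, 32], [26, 32, 29], [34, 39, 38]]
w7
[[47, 53, 53], [49, 55, 55], [52, 55, 56], [53, 55, 56], [54, 59, 59], [44, 49, 49], [38, 43, 45], [83, 86, 88], [126, 133, 133], [132, 136, 140], [110, 110, 115], [29, 33, 38], [24, 31, 36], [37, 43, 46]]
```

View pics/bore.png

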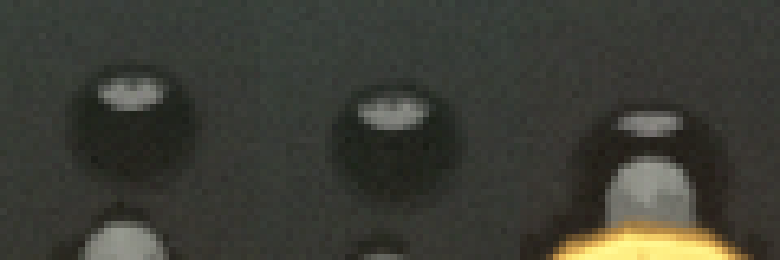

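```bash
python3 - <<'E'
from h import *
import pickle
s,d,e=pickle.load(open('c15.pkl','rb'))
S={'w2':([509.796,238.547,198.067],[-1.57063313,7.89e-4,.43808]),'w6':([510.119,236.771,199.374],[-1.57207,5.2e-4,.43539]),'w7':([509.935,241.498,144.554],[-1.57084,-5.65e-4,.43791])}
h=np.array([510.9-1.0,239.93-.4,0])
for n,(p,r) in S.items():
    q={'eef_pos':np.array(p),'tool_rot':r}; R=Rt(q); zt=R@[0,0,1]; xt=R@[1,0,0]
    f=lambda z,a,rad:np.round(proj(d,h+[0,0,z]+rad*(np.sin(a)*zt+np.cos(a)*xt),q),1).tolist()
    print(n,'mouth top',f(60,np.pi/2,9.5),f(58.5,np.pi/2,8.5),'mouth bot',f(60,-np.pi/2,9.5),'floor near edge z0,z6,z12,z20:',[f(z,-np.pi/2,8.5) for z in (0,6,12,20)])
E
```

```text
w2 mouth top [258.2, 174.4] [258.2, 175.0] mouth bot [258.2, 192.9] floor near edge z0,z6,z12,z20: [[257.8, 179.4], [257.9, 180.5], [257.9, 181.6], [257.9, 183.1]]
w6 mouth top [258.6, 172.2] [258.6, 172.9] mouth bot [258.6, 190.7] floor near edge z0,z6,z12,z20: [[258.2, 177.6], [258.2, 178.6], [258.2, 179.7], [258.3, 181.2]]
w7 mouth top [256.8, 190.2] [256.8, 190.9] mouth bot [256.8, 212.4] floor near edge z0,z6,z12,z20: [[256.6, 192.8], [256.6, 194.3], [256.6, 195.9], [256.6, 198.1]]
```

The grey patch in the bore has the foot's colour and projects to about z 6–10, not to a through-hole. So the drift most likely stands on its tip on the foot, with a little play in the 17 mm bore. It touched down at the same height as when I picked it up. The slight lean would then be its natural rest, and another regrip would not change that. I check that it is still, then hand in.

```bash
python3 chk.py 16; python3 - <<'E'
from h import *
a=cv2.imread('pics/w15.png').astype(int);b=cv2.imread('pics/w16.png').astype(int)
print('max diff drift area',np.abs(a-b)[130:220,210:300].max(), np.abs(a-b)[130:220,210:300].mean())
d=ctrl.get_image('wrist')
for q in ('drift','drift_grip'):
    for r in ctrl.mark_of(d,q)[:1]: print(q,np.round(r['location'],1),r['confidence'])
t=ctrl.get_image('top'); save(t,'t16')
im=cv2.imread('pics/t16.png');o=cv2.imread('pics/top0.png')
z=lambda m:cv2.resize(m[140:235,265:400],None,fx=2.9,fy=5,interpolation=cv2.INTER_CUBIC)
cv2.imwrite('pics/t16z.png',np.hstack([z(o),z(im)]))
E
```

```text
42.0 [510.13467932 239.66370752 238.09094613] [-1.57085173  0.00255204  0.43799386] [-0.33396328 -0.15507926 -0.67131669]
[511, 240, 125] [296.61512561 367.27510134]
[511, 240, 65] [294.19542796 287.14638928]
max diff drift area 156 4.646872427983539
drift [508.  239.7   6.2] 0.64
drift_grip [508.4 236.3  96.9] 0.74
```

View pics/t16z.png

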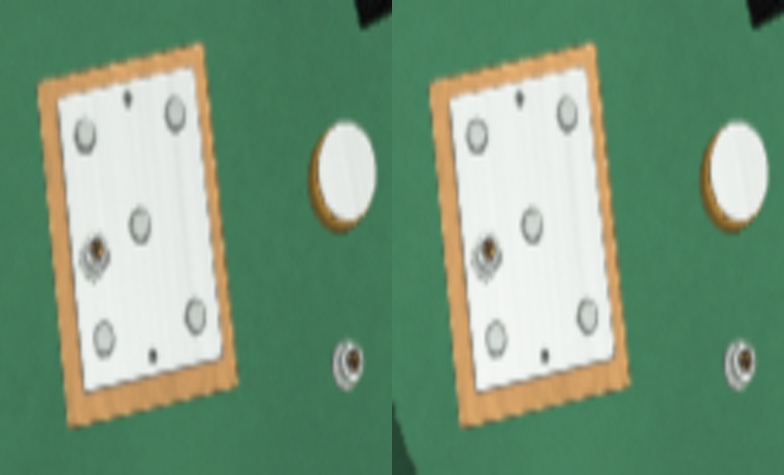

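View pics/c16.png

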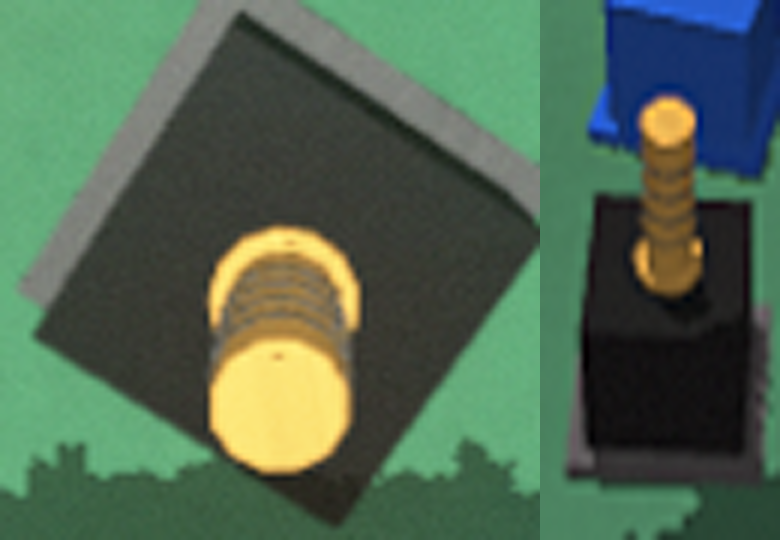

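The drift is at rest in the holder. The picture differences are only the arm settling, since the holder shifts equally. The fixture, shells and tin look the same as at the start. Handing in.

```bash
python3 -c "
from cell import ctrl
print(ctrl.finish_job())"
```

```text
the job is handed in; nothing more can be done
None
```

I pushed the high button (rear left, seat0) down to level with the others and put the drift back in its holder. The drift ended up leaning about 3° rather than fully upright.

**Finding the high button:** The middle button touched at TCP z 104.64 mm and the rear right at about 104.8 mm. The rear left touched at 107.97 mm, about 3.3 mm proud. I did not feel the two front buttons, because only one button could be high.

**Pushing it down:** I pushed in small steps at about 11–12 N net. Afterwards the rear left read about 104.6 mm under 9.5 N. The middle button, felt again, read 104.67 mm under 6 N. That puts them level to about 0.1–0.2 mm, and the drift had not slipped in the grip. Forces on the good buttons stayed at or below about 8 N.

**Returning the drift:** It touched down at the same height as when I picked it up, but on release it leaned about 3°. I regripped it, re-centred it and let go more slowly. It settled at a similar lean in another direction, still and inside the bore. The pictures suggest it stands on its tip on the foot, with play in the 17 mm hole. I could not confirm that the collar lies flat on the holder.

**Other things on the bench:** The fixture, shells and tin look the same in the before and after pictures. I did not compare the screwdriver closely. I handed in at about 42 s with the gripper clear above the drift.

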